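# Sort stripped from complete servo motors by weight and clip the job card to the test tray

## Task

These servo motors look alike, but some are complete and some are only stripped shells: feel each one's weight, then lay the heavy complete ones on the floor of the plywood test tray and the light shells on the floor of the grey scrap bin. Stand the job card in the pocket on the tray's end board and put the spring clamp over card and board together so that it grips both. Leave the other things on the bench where they are.

Things in the scene. Friction and masses are not known exactly. Their poses are not given: they have to be found in the camera images.
- motor_1: one of up to five servo motors, all alike (absent: None), lying flat. Black square body 92 long, 44 wide, 44 high; metal flange at the front (+x) end with a transit cap (28 dia., 18 long) beyond; connector block 12 high on top, 24 behind the middle. Complete: about 0.70 kg; stripped shell: about 0.25 kg (each +-10 %), told only by weight. Origin: centre of the body's underside; x to the capped end, z up
- motor_2: another such motor, same shape and axes as motor_1; complete or stripped
- motor_3: another such motor, same shape and axes as motor_1; complete or stripped
- motor_4: another such motor, same shape and axes as motor_1; complete or stripped
- motor_5: another such motor, same shape and axes as motor_1; complete or stripped
- motor_1_mid (a point): centre of the square body of motor_1, 22 above its underside
- motor_2_mid (a point): centre of the square body of motor_2, 22 above its underside
- motor_3_mid (a point): centre of the square body of motor_3, 22 above its underside
- motor_4_mid (a point): centre of the square body of motor_4, 22 above its underside
- motor_5_mid (a point): centre of the square body of motor_5, 22 above its underside
- tray: test tray: fixed plywood tray 250 long (x) by 158 wide (y), left or right on the bench. Floor 8 thick, inside 234 x 144; long sides 30 high; at each end a board 8 thick, 90 high (outer faces at x = -125 and +125); the board nearer the robot (-x) has a card pocket on its outside. Two motors fit side by side, each lying along y. Origin: centre of its underside; z up
- card_pocket (a point): middle of the bottom of the clear card pocket outside the tray's -x end board: a slot 13 wide (x), 117 long (y), its bottom 6 above the bench, front lip 4 thick and end cheeks 50 high; its other side is the end board itself (90 high). Same axes as the tray
- scrap_bin: scrap bin: fixed open grey steel bin 280 long (x), 158 wide (y), 60 high, walls and floor 4 thick, on the other side from the tray. Three motors fit side by side, each lying along y. Origin: centre of its underside; z up
- stand: job-card stand: fixed wooden base 200 long (x), 56 wide, 8 thick. A slot 10 wide between two strips (115 long, tops 34 above the bench), centred at x = -42, holds the card on edge, slot bottom 8 above the bench; at x = +62 stands a board 60 long, 16 thick (y), top 90 above the bench, with the spring clamp on it. Origin: centre of its underside
- job_card: job card in a stiff grey frame with white faces: 105 wide (y), 120 tall (z), 8 thick (x), 0.06 kg, standing on a short edge in the stand's slot. Origin: middle of its bottom edge. Pinch it across its thickness near the top: in the tray's pocket it stands 36 proud of the end board
- clamp: black spring clamp (A-clamp, 0.13 kg, 24 wide in y, 150 tall) jaws down on the stand's board, pivot 142 above the bench. Origin: its pivot; z up to the handles, x the way jaws and handles spread. The handles slope apart to 73 above the pivot, outer faces 64 apart at 55 above it. Squeezing them there to 40 (about 16 N) opens the pads to 42. Jaws reach 75 below the pivot, open throat 10 to 75 below it
- clamp_pads (a point): point between the clamp's two rubber pads (26 x 26) at their mid height, 62 below the pivot. It belongs to the half on the +x side, so it swings by half the jaw opening as the clamp is squeezed. Let go, the spring shuts the pads with about 8 N on 16 thick
- clamp_jaw (a joint): angle between the two halves of the clamp: 0 with the pads parallel and 16 apart (as on the stand), negative when more closed (at about -0.23 the pads touch), positive when open (0.4: pads about 40 apart; 0.55 is the limit)
- hex_keys: a green folding hex-key set 105 x 34 x 20, loose on the bench, not part of the job
- bearing_a: a steel ball bearing 42 across, 12 high, loose on the bench, not part of the job
- bearing_b: a steel ball bearing 44 across, 15 high, loose on the bench, not part of the job
- tape: a roll of black tape 76 across, 24 high, loose on the bench, not part of the job
Mind the look-alikes: they are no part of the job. What is shaped like the motor_1 but yellow is not meant. Leave any pink look-alike of the motor_4 alone.

How it is judged (in metres and radians):
At the end, for the whole second after the job is handed in: Every complete motor lies on the tray floor and every stripped shell on the scrap bin floor, at rest (told by weight on the floor, 4.5 N between); the job card stands in the tray pocket within 0.3 rad of upright; the clamp sits on the end board with its jaws shut on card and board, over 1 N on each (linear speed of each of motor_1, motor_2, motor_3, motor_4, motor_5, clamp below 0.03 m/s and ((x of motor_1_mid in the frame of tray between -0.105 and 0.105 m and y of motor_1_mid in the frame of tray between -0.055 and 0.055 m and z of motor_1_mid in the frame of tray between 0.015 and 0.047 m and contact force between motor_1 and tray above 4.5 N) or (x of motor_1_mid in the frame of scrap_bin between -0.13 and 0.13 m and y of motor_1_mid in the frame of scrap_bin between -0.07 and 0.07 m and z of motor_1_mid in the frame of scrap_bin between 0.01 and 0.047 m and contact force between motor_1 and scrap_bin below 4.5 N)) and ((x of motor_2_mid in the frame of tray between -0.105 and 0.105 m and y of motor_2_mid in the frame of tray between -0.055 and 0.055 m and z of motor_2_mid in the frame of tray between 0.015 and 0.047 m and contact force between motor_2 and tray above 4.5 N) or (x of motor_2_mid in the frame of scrap_bin between -0.13 and 0.13 m and y of motor_2_mid in the frame of scrap_bin between -0.07 and 0.07 m and z of motor_2_mid in the frame of scrap_bin between 0.01 and 0.047 m and contact force between motor_2 and scrap_bin below 4.5 N)) and ((x of motor_3_mid in the frame of tray between -0.105 and 0.105 m and y of motor_3_mid in the frame of tray between -0.055 and 0.055 m and z of motor_3_mid in the frame of tray between 0.015 and 0.047 m and contact force between motor_3 and tray above 4.5 N) or (x of motor_3_mid in the frame of scrap_bin between -0.13 and 0.13 m and y of motor_3_mid in the frame of scrap_bin between -0.07 and 0.07 m and z of motor_3_mid in the frame of scrap_bin between 0.01 and 0.047 m and contact force between motor_3 and scrap_bin below 4.5 N)) and ((x of motor_4_mid in the frame of tray between -0.105 and 0.105 m and y of motor_4_mid in the frame of tray between -0.055 and 0.055 m and z of motor_4_mid in the frame of tray between 0.015 and 0.047 m and contact force between motor_4 and tray above 4.5 N) or (x of motor_4_mid in the frame of scrap_bin between -0.13 and 0.13 m and y of motor_4_mid in the frame of scrap_bin between -0.07 and 0.07 m and z of motor_4_mid in the frame of scrap_bin between 0.01 and 0.047 m and contact force between motor_4 and scrap_bin below 4.5 N)) and ((x of motor_5_mid in the frame of tray between -0.105 and 0.105 m and y of motor_5_mid in the frame of tray between -0.055 and 0.055 m and z of motor_5_mid in the frame of tray between 0.015 and 0.047 m and contact force between motor_5 and tray above 4.5 N) or (x of motor_5_mid in the frame of scrap_bin between -0.13 and 0.13 m and y of motor_5_mid in the frame of scrap_bin between -0.07 and 0.07 m and z of motor_5_mid in the frame of scrap_bin between 0.01 and 0.047 m and contact force between motor_5 and scrap_bin below 4.5 N)) and x of job_card in the frame of tray between -0.142 and -0.121 m and y of job_card in the frame of tray between -0.015 and 0.015 m and z of job_card in the frame of tray between 0 and 0.016 m and angle between job_card's own z axis and vertical below 0.3 rad and x of clamp_pads in the frame of tray between -0.15 and -0.105 m and y of clamp_pads in the frame of tray between -0.055 and 0.055 m and z of clamp_pads in the frame of tray between 0.05 and 0.105 m and contact force between clamp and job_card above 1 N and contact force between clamp and tray above 1 N); the robot touches nothing.
It fails at once if another thing on the bench was shoved away (more than 8 cm) (distance of any of hex_keys, bearing_a, bearing_b, tape from where it was at the start of the episode above 0.08 m).
Of motor_1, motor_2, motor_4, motor_5 only 2 to 4 are there at a start; the rules pass over those that are not, and their reading is None.
At some moment in a run one of motor_1, motor_2, motor_3, motor_4, motor_5 may be knocked a few centimetres aside while the robot is not near it.
It also fails if it takes over 210 s, if anything falls off the work surface, if the arm or the gripper's body presses on something with over 40 N, if the wrist force passes 120 N, or if a joint passes its speed limit or range.

## Robot

A 6-joint arm with a two-finger parallel gripper is mounted at the origin on the work surface. World frame = base frame: x ahead of the robot, y to its left, z up, the work surface at z = 0. Lengths are in m, angles in degrees, forces in N, time in s.
With the tool pointing down it reaches from about 0.4 to 0.825 m from the base axis. Payload 7 kg.
Tool frame: the origin (TCP) lies midway between the tips of the shut fingers; the grasp point (between the pads) lies 19 mm behind it; z points along the fingers, y is the line along which they close (so a half turn about z gives the same grasp; the last joint's range is limited). The gripper opens to 88 mm and grips with 3 to 60 N. Pads are 19 mm wide; open, the fingers measure 130 mm over their backs; the gripper's body (78 mm by 193 mm) begins 47 mm behind the grasp point.
Start: joints at [80.907, 20.546, 0.682, 0, -70.136, -16.507], TCP at [0.292, 0.609, 0.227] pointing down, gripper open.
Joint ranges: [-176.03, 176.03], [-82.01, 121.73], [-58.28, 71.71], [-173.87, 95.51], [-174.79, -0.11], [-173.66, 173.66]. Speed limits (degrees/s): [136.94, 136.94, 172.46, 180, 180, 180].

## Interface

Orientations are given as [roll, pitch, yaw] about the fixed x, y, z axes, in that order (R = Rz(yaw) Ry(pitch) Rx(roll)).
In Python, from plant import r gives the robot as it stands. The module is installed in compiled form; this text tells all that it offers.
- The arm moves only by the tool play_rows, never from a script. Its argument "rows" is a list of rows, each an object with "slide": the shift along the tool's x, y, z as a fraction of full scale, a list of three; "delta_rot": the turn, a rotation vector about the tool's x, y, z as a fraction of full scale, a list of three; "fingers": the opening, from -1 (shut) to 1 (fully open). In form: [{"slide": [x, y, z], "delta_rot": [rx, ry, rz], "fingers": fingers}, ...]. A call has 1 to 8 rows; each row shifts and turns the commanded pose from where the row before left it, along the tool's axes as they then stand; what a row does not reach is not made up. Full scale, the value 1, is 0.15 m for a shift and 0.08 rad for a turn. A row lasts 1/8 s, in which the tool goes at most 62.5 mm and 10.7 degrees, less where a joint would pass 70% of its speed; a pose out of reach is approached as far as the arm can. A call with a number of a shift or a turn outside -1 to 1 is refused whole. A call with a gripper value outside its range is refused whole. The fingers move at their own pace and stop on an object; "squeeze" is the grip in N (left out, the last holds). Time passes only in rows, so rows that do not move let the fingers close. It gives the time, the measured TCP pose, the force, the opening and the grip force at its end, in the units of the state.
- r.get_state(): the state, without advancing time (a new reading comes with each control period).
- r.capture(name): name is "scene" or "side" or "wrist"; returns a dict with "image" (480x640x3 uint8, blue, green, red), "fx", "fy", "cx", "cy" (pixels), "distortion" ([k1, k2, p1, p2, k3] as OpenCV has them; the pictures are not rectified), "R" (3x3) and "t" (3): a world point X has camera coordinates R X + t; the wrist camera has in their place "T_tool_cam" (4x4, takes a point from camera to tool coordinates, whose origin is the TCP and whose axes are the flange's). Camera axes: x right, y down, z forward; pixel columns grow to the right and rows downward; lengths in m; the calibration is good to about 2 mm. A picture is of the moment at which its call begins: read the wrist's pose just before it. There is no depth.
- r.close_job(): hands the job in; it is judged then, once.
The state is a dict: "time_s": time; "joints": joint angles; "qd": joint speeds; "joint_torque": joint torques, N m; "tcp_pos": TCP position; "eef_rot": TCP orientation; "contact_force": force on the tool from outside, world axes, zero at the start; "moment": the same for the moment, N m; "gripper_width": finger opening in m; "gripper_force": force on a finger pad.
Only numpy, scipy, OpenCV 4.12 (cv2) and the standard library are available. Lean on these libraries where they do the work, as an engineer would, in place of code of your own. Each camera call takes 0.05 s, during which the arm holds its last target. There are 200 camera calls.

## Working session

There is one attempt and no reset: what is moved stays moved. The work goes in short steps, Python scripts to look and compute and a tool call to move; the robot and the scene stay as the last step left them, time stands still between calls to the robot, and variables do not carry over. Pictures are saved under pics/ and viewed, at most 14 in all, crops included, and the job is handed in when it is done.

Besides the shell and the picture viewer there is one more tool, called after "Request:" by a JSON object that holds its "op" and its "data", one argument or row to a line. play_rows: Moves the arm, as the interface text tells. Shift numbers are shares of 0.15 m and turn numbers shares of 0.08 rad, none past 1 either way. Its arguments: {"type":"object","properties":{"rows":{"type":"array"},"squeeze":{"type":"number"}},"required":["rows"]}

```bash
mkdir -p pics; cat > h.py <<'E'
import numpy as np, cv2, json, pickle
from scipy.spatial.transform import Rotation as Ro
from plant import r
def snap(cam,name):
    s=r.get_state(); c=r.capture(cam)
    cv2.imwrite(f'pics/{name}.png',c['image'])
    if 'T_tool_cam' in c:
        T=np.array(c['T_tool_cam']); Rt=Ro.from_euler('xyz',s['eef_rot'],degrees=True).as_matrix()
        Rwc=Rt@T[:3,:3]; o=Rt@T[:3,3]+np.array(s['tcp_pos'])
    else:
        Rwc=np.array(c['R']).T; o=-Rwc@np.array(c['t'])
    K=np.array([[c['fx'],0,c['cx']],[0,c['fy'],c['cy']],[0,0,1]])
    pickle.dump((K,np.array(c['distortion'],float),Rwc,o),open(f'pics/{name}.pkl','wb'))
    return c['image']
def load(n): return pickle.load(open(f'pics/{n}.pkl','rb'))
def ray(n,uv):
    K,D,R,o=load(n)
    p=cv2.undistortPoints(np.array([[uv]],float),K,D)[0,0]
    d=R@np.array([p[0],p[1],1]); return o,d/np.linalg.norm(d)
def atz(n,uv,z):
    o,d=ray(n,uv); return o+d*(z-o[2])/d[2]
def tri(*obs):
    A=np.zeros((3,3));b=np.zeros(3);L=[]
    for n,uv in obs:
        o,d=ray(n,uv);P=np.eye(3)-np.outer(d,d);A+=P;b+=P@o;L.append((o,d))
    X=np.linalg.solve(A,b)
    return X,[float(np.linalg.norm(np.cross(d,X-o))) for o,d in L]
def proj(n,X):
    K,D,R,o=load(n); X=np.atleast_2d(X).astype(float)
    rv=cv2.Rodrigues(R.T)[0]; return cv2.projectPoints(X,rv,-R.T@o,K,D)[0][:,0]
E
python3 - <<'E'
from h import *
for c in('scene','side','wrist'):
    snap(c,c+'0'); K,D,R,o=load(c+'0'); print(c,o.round(3),R[:,2].round(3),K[0,0])
im=cv2.imread('pics/scene0.png');print(r.get_state())
E
```

```text
scene [1.201 0.254 1.102] [-0.594 -0.154 -0.79 ] 581.5445104326514
side [ 0.229 -0.504  0.861] [ 0.262  0.586 -0.767] 471.3981614820558
wrist [0.354 0.578 0.384] [-0.229  0.109 -0.967] 379.3367483619097
{'time_s': 0.15, 'joints': array([ 8.09059435e+01,  2.05817378e+01,  6.45426382e-01, -1.27922019e-02,
       -7.01339309e+01, -1.65074526e+01]), 'qd': array([-0.04539387, -0.0740666 ,  0.15242361,  0.03019125, -0.06782598,
        0.02361761]), 'joint_torque': array([-8.24931030e-04, -5.83275032e+01,  2.93290401e+01,  7.00139880e+00,
        8.78557301e-03, -9.85027714e-05]), 'tcp_pos': array([0.29154552, 0.60839484, 0.2258437 ]), 'eef_rot': array([ 1.79929235e+02, -8.42885367e-03, -2.56058583e+01]), 'contact_force': array([-0.29550953,  0.37605223, -0.6264062 ]), 'moment': array([0.03370346, 0.07359872, 0.00238169]), 'gripper_force': 0.0, 'gripper_width': 0.08777441378409348}
```

View pics/scene0.png

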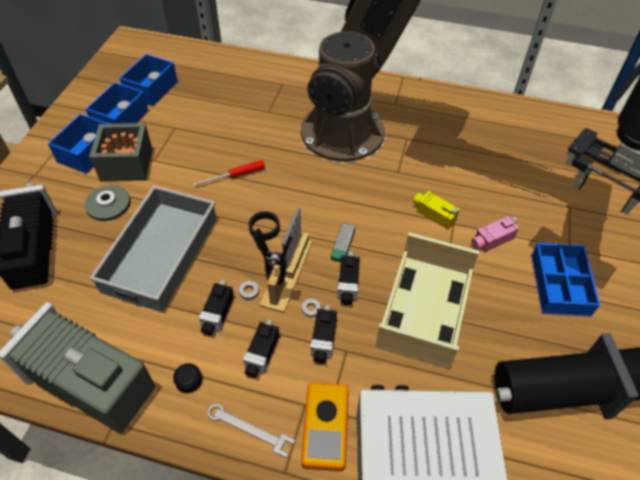

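View pics/side0.png

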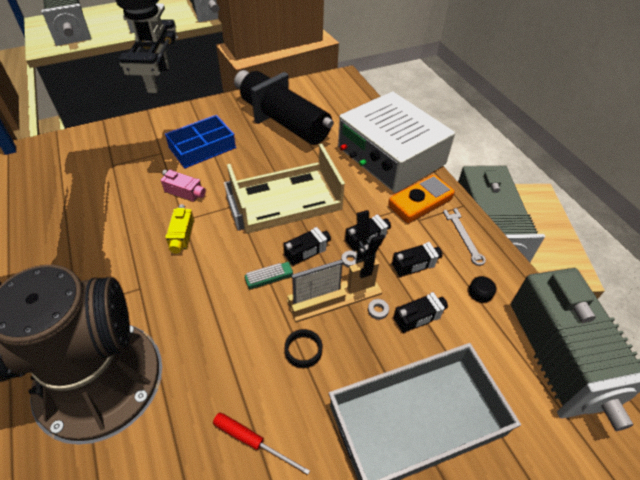

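Scene view: four black motors (scene ≈(216,306), (262,346), (323,333), (348,277)), tray on the left (+y, scene ≈(430,300)), bin on the right (≈(157,247)), stand with card and clamp in the middle. The yellow and pink look-alikes are by the tray. I need enlarged crops for pixel readings.

```bash
python3 - <<'E'
from h import *
a=cv2.imread('pics/scene0.png')[190:400,190:470];b=cv2.imread('pics/side0.png')[145:355,220:500]
for n,i,x0,y0 in(('sc1',a,190,190),('sd1',b,220,145)):
    i=cv2.resize(i,(800,600),interpolation=cv2.INTER_CUBIC)
    for k in range(0,280,20):
        X=int(k*800/280);cv2.line(i,(X,0),(X,5),(0,0,255),1);cv2.putText(i,str(x0+k),(X,16),0,.38,(0,0,255),1)
    for k in range(0,210,20):
        Y=int(k*600/210);cv2.line(i,(0,Y),(5,Y),(0,0,255),1);cv2.putText(i,str(y0+k),(6,Y+4),0,.38,(0,0,255),1)
    cv2.imwrite(f'pics/{n}.png',i)
E
```

```text
(no output)
```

View pics/sc1.png

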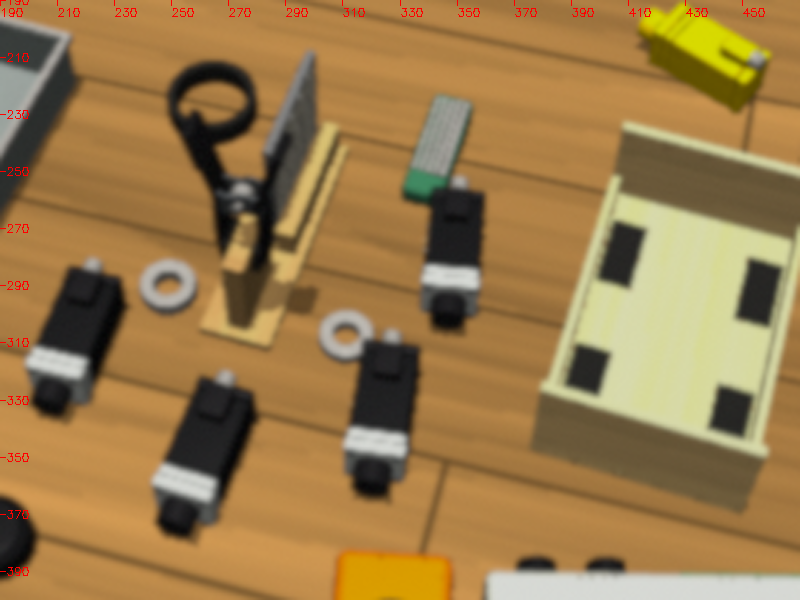

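View pics/sd1.png

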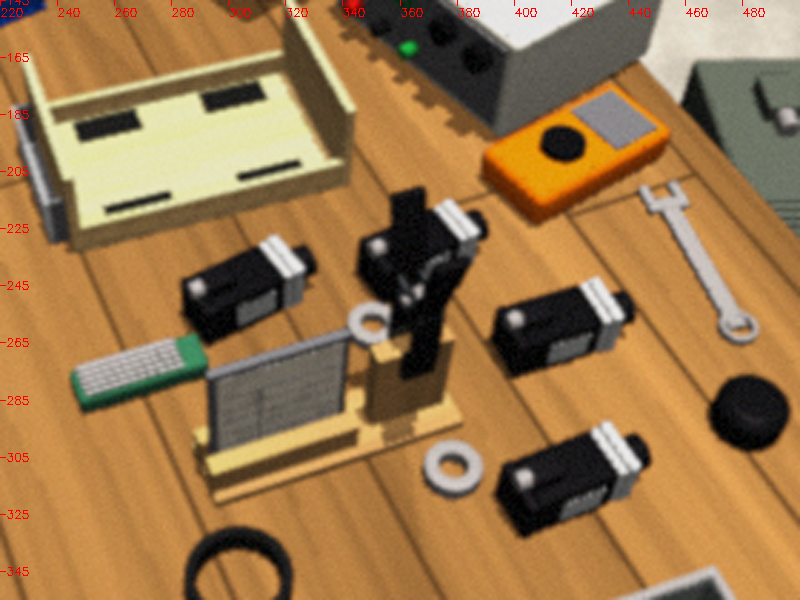

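The enlarged crops show four motors with caps toward +x, the card in the stand's slot, and the clamp on the stand's board. The −x (pocket) board of the tray is at scene ≈(409–475, 234–252). Triangulating these points next.

```bash
cat > m1.py <<'E'
from h import *
S=lambda X,Y:('scene0',(190+X/2.857,190+Y/2.857))
D=lambda X,Y:('side0',(220+X/2.857,145+Y/2.857))
F=lambda x,y:('scene0',(x,y)); G=lambda x,y:('side0',(x,y))
P=dict(
A_rear=(S(93,265),D(523,478)),A_cap=(S(50,397),D(637,452)),
B_rear=(S(225,378),D(514,318)),B_cap=(S(178,517),D(625,307)),
C_rear=(S(393,336),D(377,245)),C_cap=(S(372,478),D(478,225)),
D_rear=(S(460,183),D(197,287)),D_cap=(S(447,312),D(305,260)),
tray_px_my=(S(543,385),D(352,110)),tray_px_py=(S(767,452),D(286,5)),
tray_mx_my=(S(625,124),D(72,182)),tray_mx_py=(F(475,252),D(26,57)),
card_a=(S(312,55),D(208,377)),card_b=(S(268,155),D(350,333)),
pivot=(S(243,195),D(412,293)),
bin_mxpy=(F(215,204),G(331,400)),bin_pxpy=(F(162,304),G(467,349)),bin_pxmy=(F(97,275),G(516,410)),
hex1=(S(452,100),D(80,380)))
for k,v in P.items():
    X,e=tri(*v);print(k,X.round(3),[round(x*1000,1) for x in e])
E
python3 m1.py
```

```text
A_rear [ 0.593 -0.12   0.051] [2.6, 2.6]
A_cap [ 0.694 -0.12   0.023] [3.6, 3.6]
B_rear [0.658 0.006 0.051] [2.3, 2.3]
B_cap [0.759 0.001 0.024] [4.9, 4.9]
C_rear [0.593 0.113 0.052] [2.7, 2.7]
C_cap [0.693 0.124 0.024] [4.1, 4.1]
D_rear [0.445 0.128 0.051] [2.6, 2.6]
D_cap [0.544 0.143 0.023] [2.7, 2.7]
tray_px_my [0.623 0.228 0.088] [2.2, 2.2]
tray_px_py [0.63  0.385 0.081] [3.4, 3.4]
tray_mx_my [0.382 0.242 0.086] [4.3, 4.3]
tray_mx_py [0.392 0.393 0.089] [0.2, 0.2]
card_a [ 0.405 -0.002  0.12 ] [1.9, 1.9]
card_b [ 0.509 -0.006  0.122] [2.5, 2.5]
pivot [ 0.558 -0.005  0.14 ] [0.5, 0.5]
bin_mxpy [ 0.386 -0.223  0.045] [5.3, 5.3]
bin_pxpy [ 0.671 -0.232  0.037] [4.9, 4.9]
bin_pxmy [ 0.662 -0.375  0.077] [2.7, 2.7]
hex1 [0.339 0.1   0.02 ] [0.8, 0.8]
```

Heights check out: connector tops ~0.051 (for 56), cap centres ~0.023, board tops ~0.088, pivot 0.140. Next I write a planner and move to an overhead wrist view.

```bash
cat > plan.py <<'E'
# usage: plan.py "x,y,z,yaw,f" ... : prints rows (rounded) from measured pose via waypoints; yaw deg, down tool
import sys
from h import *
def plan(wps,start=None,mx=0.052):
    s=r.get_state()
    p=np.array(s['tcp_pos']); R=Ro.from_euler('xyz',s['eef_rot'],degrees=True)
    if start is not None: p=np.array(start[:3]);R=Ro.from_euler('xyz',[180,0,start[3]],degrees=True)
    rows=[]
    for w in wps:
        x,y,z,yaw,f=w
        tgt=Ro.from_euler('xyz',[180,0,yaw],degrees=True)
        d=np.array([x,y,z])-p; rv=(R.inv()*tgt).as_rotvec()
        n=max(1,int(np.ceil(max(np.linalg.norm(d)/mx,np.abs(rv).max()/0.0785))))
        for k in range(n):
            m=n-k
            sl=np.round(R.inv().apply((np.array([x,y,z])-p)/m)/0.15,3)
            rr=np.round((R.inv()*tgt).as_rotvec()/m/0.08,2)
            p=p+R.apply(sl*0.15); R=R*Ro.from_rotvec(rr*0.08)
            rows.append((sl+0.0,rr+0.0,f))
        rows.append('--')
    n=0
    for q in rows:
        if q=='--': print('   ^wp'); continue
        n+=1
        print(n,'{"slide":[%g,%g,%g],"delta_rot":[%g,%g,%g],"fingers":%g}'%(*q[0],*q[1],q[2]))
if __name__=='__main__':
    s=r.get_state();print(round(s['time_s'],2),s['tcp_pos'].round(4),s['eef_rot'].round(2),s['contact_force'].round(2),round(s['gripper_width'],4))
    plan([tuple(map(float,a.split(','))) for a in sys.argv[1:]])
E
python3 plan.py 0.5,0.06,0.36,0,1
```

```text
0.15 [0.2915 0.6084 0.2258] [ 1.7993e+02 -1.0000e-02 -2.5610e+01] [-0.3   0.38 -0.63] 0.0878
1 {"slide":[0.236,0.225,-0.074],"delta_rot":[0,0,-0.47],"fingers":1}
2 {"slide":[0.228,0.233,-0.074],"delta_rot":[0,0,-0.47],"fingers":1}
3 {"slide":[0.219,0.242,-0.074],"delta_rot":[0,0,-0.46],"fingers":1}
4 {"slide":[0.209,0.25,-0.074],"delta_rot":[0,0,-0.47],"fingers":1}
5 {"slide":[0.2,0.257,-0.074],"delta_rot":[0,0,-0.46],"fingers":1}
6 {"slide":[0.19,0.265,-0.074],"delta_rot":[0,0,-0.47],"fingers":1}
7 {"slide":[0.18,0.272,-0.074],"delta_rot":[0,0,-0.46],"fingers":1}
8 {"slide":[0.17,0.278,-0.075],"delta_rot":[0,0,-0.47],"fingers":1}
9 {"slide":[0.16,0.284,-0.074],"delta_rot":[0,0,-0.46],"fingers":1}
10 {"slide":[0.149,0.29,-0.075],"delta_rot":[0,0,-0.47],"fingers":1}
11 {"slide":[0.138,0.295,-0.074],"delta_rot":[0.01,0,-0.46],"fingers":1}
12 {"slide":[0.127,0.3,-0.075],"delta_rot":[0,0,-0.47],"fingers":1}
   ^wp
```

Request:
{"op": "play_rows", "data": {
  "rows": [
    {"slide":[0.236,0.225,-0.074],"delta_rot":[0,0,-0.47],"fingers":1},
    {"slide":[0.228,0.233,-0.074],"delta_rot":[0,0,-0.47],"fingers":1},
    {"slide":[0.219,0.242,-0.074],"delta_rot":[0,0,-0.46],"fingers":1},
    {"slide":[0.21,0.25,-0.074],"delta_rot":[0,0,-0.47],"fingers":1},
    {"slide":[0.2,0.257,-0.074],"delta_rot":[0,0,-0.46],"fingers":1},
    {"slide":[0.19,0.265,-0.074],"delta_rot":[0,0,-0.47],"fingers":1}
  ]
}}

```text
time_s: 0.9
tcp_pos: [0.3962, 0.3327, 0.2934]
eef_rot: [180.0, 0.0, -12.7]
contact_force: [0.6, 0.1, -0.2]
gripper_width: 0.0875
gripper_force: 0.0
```

Request:
{"op": "play_rows", "data": {
  "rows": [
    {"slide":[0.18,0.272,-0.074],"delta_rot":[0,0,-0.46],"fingers":1},
    {"slide":[0.17,0.278,-0.074],"delta_rot":[0,0,-0.47],"fingers":1},
    {"slide":[0.16,0.284,-0.074],"delta_rot":[0,0,-0.46],"fingers":1},
    {"slide":[0.15,0.29,-0.074],"delta_rot":[0,0,-0.47],"fingers":1},
    {"slide":[0.138,0.295,-0.074],"delta_rot":[0,0,-0.46],"fingers":1},
    {"slide":[0.127,0.3,-0.074],"delta_rot":[0,0,-0.47],"fingers":1},
    {"slide":[0,0,0],"delta_rot":[0,0,0],"fingers":1}
  ]
}}

```text
time_s: 1.78
tcp_pos: [0.5012, 0.0576, 0.3603]
eef_rot: [180.0, -0.0, -0.2]
contact_force: [0.5, 0.6, -0.6]
gripper_width: 0.0875
gripper_force: 0.0
```

```bash
python3 - <<'E'
from h import *
i=snap('wrist','w1'); s=r.get_state();print(s['tcp_pos'],s['eef_rot'])
i=cv2.resize(i,(800,600),interpolation=cv2.INTER_CUBIC);cv2.imwrite('pics/w1b.png',i)
E
```

```text
[0.50060393 0.05889221 0.35972655] [-1.79987368e+02  1.03885789e-03 -1.64269352e-01]
```

View pics/w1b.png

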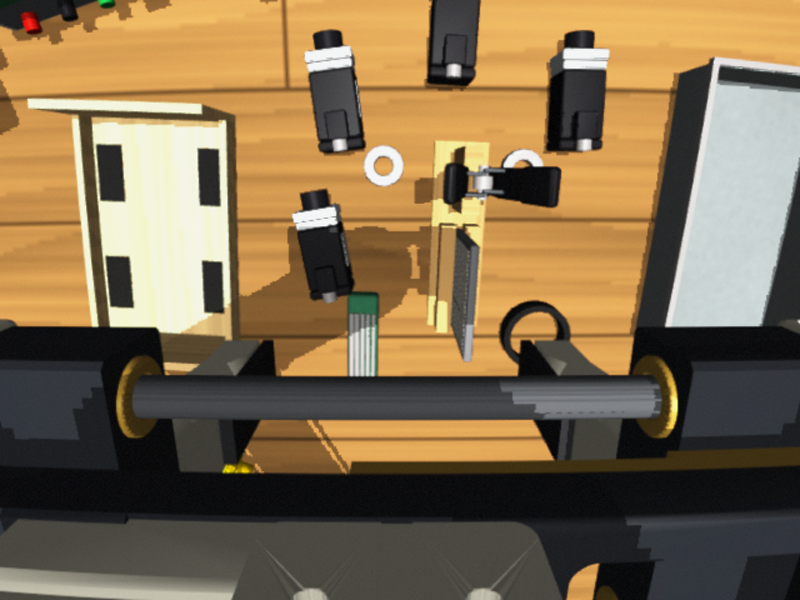

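Overhead wrist view (800-wide): motors at ≈(323,245) D, (335,95) C, (453,40) B, (578,95) A; card top edge ≈(457,235)–(467,360), clamp pivot ≈(483,182) with handles spread across the stand, tray at left, bin at right.

```bash
python3 - <<'E'
from h import *
W=lambda x,y:(x/1.25,y/1.25)
M=dict(D=((314,192),(330,296),(319,226)),C=((326,32),(340,146),(331,68)),A=((579,33),(584,146),(580,67)),B=(None,(454,70),(455,20)))
for k,(c,s,f) in M.items():
    S=atz('w1',W(*s),.051)[:2];Fl=atz('w1',W(*f),.044)[:2]
    C=atz('w1',W(*c),.036)[:2] if c else Fl
    d=C-S; yaw=np.degrees(np.arctan2(d[1],d[0])); u=d/np.linalg.norm(d)
    print(k,'stub',S.round(3),'flange',Fl.round(3),'cap',C.round(3),'yaw',yaw.round(1),'mid',(Fl-u*.046).round(3),'stub-flange',np.linalg.norm(Fl-S).round(3))
print('pivot',atz('w1',W(483,182),.142).round(3))
for n,p,z in(('card top front',(458,234),.128),('card top rear',(467,360),.128),('board',(462,160),.09),('traymymx?',(238,115),.03),('tray+x-y',(203,107),.09),('tray+x+y',(30,103),.09),('side -y far',(236,116),.03),('side-y near',(238,335),.03),('bin +x+y',(715,62),.06),('bin +y near',(665,327),.06),
 ('stand fr L',(434,142),.008),('stand fr R',(489,143),.008),('hex',(363,293),.02),('hexR',(378,293),.02),('hexL',(348,293),.02),
 ('handleR',(558,188),.21),('handleL',(448,184),.21)):
    print(n,atz('w1',W(*p),z).round(3))
# combine with scene/side on tri
for n,w,s in(('pivot',(483,182),(190+243/2.857,190+195/2.857)),('Dstub',(330,296),(190+460/2.857,190+183/2.857)),('Astub',(584,146),(190+93/2.857,190+265/2.857)),('tray+x-y',(203,107),(190+543/2.857,190+385/2.857)),('card front top',(458,234),(190+268/2.857,190+155/2.857))):
    print(n,tri(('w1',W(*w)),('scene0',s)))
E
```

```text
D stub [0.444 0.125] flange [0.515 0.134] cap [0.548 0.139] yaw 7.8 mid [0.469 0.128] stub-flange 0.071
C stub [0.592 0.11 ] flange [0.663 0.117] cap [0.696 0.122] yaw 6.5 mid [0.617 0.112] stub-flange 0.071
A stub [ 0.592 -0.123] flange [ 0.664 -0.116] cap [ 0.696 -0.116] yaw 3.8 mid [ 0.618 -0.119] stub-flange 0.073
B stub [0.659 0.003] flange [0.704 0.002] cap [0.704 0.002] yaw -1.2 mid [0.658 0.003] stub-flange 0.045
pivot [ 0.56  -0.011  0.142]
card top front [0.518 0.006 0.128]
card top rear [ 0.406 -0.006  0.128]
board [ 0.578 -0.001  0.09 ]
traymymx? [0.623 0.212 0.03 ]
tray+x-y [0.624 0.223 0.09 ]
tray+x+y [0.632 0.38  0.09 ]
side -y far [0.622 0.214 0.03 ]
side-y near [0.395 0.231 0.03 ]
bin +x+y [ 0.669 -0.238  0.06 ]
bin +y near [ 0.412 -0.222  0.06 ]
stand fr L [0.597 0.017 0.008]
stand fr R [ 0.596 -0.04   0.008]
hex [0.439 0.093 0.02 ]
hexR [0.439 0.077 0.02 ]
hexL [0.439 0.11  0.02 ]
handleR [ 0.558 -0.047  0.21 ]
handleL [0.561 0.024 0.21 ]
pivot (array([ 0.55965877, -0.0080853 ,  0.1418691 ]), [0.002831399014015867, 0.0028313990140158883])
Dstub (array([0.44220618, 0.12751484, 0.04866379]), [0.0027869576610652, 0.0027869576610651606])
Astub (array([ 0.5918293 , -0.11999719,  0.05311024]), [0.0021943541549741853, 0.002194354154974195])
tray+x-y (array([0.62288597, 0.22716908, 0.08693235]), [0.003250226925303407, 0.003250226925303386])
card front top (array([0.52010344, 0.00430475, 0.14150442]), [0.0031965184497874115, 0.0031965184497874267])
```

```bash
python3 plan.py 0.476,0.131,0.13,8,1 0.476,0.131,0.018,8,1
```

```text
1.82 [0.5006 0.0589 0.3597] [-1.7999e+02  0.0000e+00 -1.6000e-01] [-0.33  1.12 -0.35] 0.0876
1 {"slide":[-0.033,-0.096,0.306],"delta_rot":[0,0,-0.36],"fingers":1}
2 {"slide":[-0.03,-0.097,0.306],"delta_rot":[0,0,-0.36],"fingers":1}
3 {"slide":[-0.028,-0.098,0.307],"delta_rot":[0,0,-0.35],"fingers":1}
4 {"slide":[-0.025,-0.098,0.306],"delta_rot":[0,0,-0.36],"fingers":1}
5 {"slide":[-0.022,-0.099,0.307],"delta_rot":[0,0,-0.35],"fingers":1}
   ^wp
6 {"slide":[0,0,0.249],"delta_rot":[0,0,0],"fingers":1}
7 {"slide":[0,0,0.249],"delta_rot":[0,0,0],"fingers":1}
8 {"slide":[0,0,0.248],"delta_rot":[0,0,0],"fingers":1}
   ^wp
```

Request:
{"op": "play_rows", "data": {
  "rows": [
    {"slide":[-0.033,-0.096,0.306],"delta_rot":[0,0,-0.36],"fingers":1},
    {"slide":[-0.03,-0.097,0.306],"delta_rot":[0,0,-0.36],"fingers":1},
    {"slide":[-0.028,-0.098,0.307],"delta_rot":[0,0,-0.35],"fingers":1},
    {"slide":[-0.025,-0.098,0.306],"delta_rot":[0,0,-0.36],"fingers":1},
    {"slide":[-0.022,-0.099,0.307],"delta_rot":[0,0,-0.35],"fingers":1},
    {"slide":[0,0,0.249],"delta_rot":[0,0,0],"fingers":1},
    {"slide":[0,0,0.249],"delta_rot":[0,0,0],"fingers":1},
    {"slide":[0,0,0.248],"delta_rot":[0,0,0],"fingers":1}
  ]
}}

```text
time_s: 2.82
tcp_pos: [0.4748, 0.1331, 0.0168]
eef_rot: [-180.0, 0.0, 8.3]
contact_force: [0.8, -0.3, -0.9]
gripper_width: 0.0873
gripper_force: 0.0
```

Request:
{"op": "play_rows", "data": {
  "rows": [
    {"slide":[0,0,0],"delta_rot":[0,0,0],"fingers":-1},
    {"slide":[0,0,0],"delta_rot":[0,0,0],"fingers":-1},
    {"slide":[0,0,0],"delta_rot":[0,0,0],"fingers":-1},
    {"slide":[0,0,0],"delta_rot":[0,0,0],"fingers":-1},
    {"slide":[0,0,0],"delta_rot":[0,0,0],"fingers":-1}
  ],
  "squeeze": 45
}}

```text
time_s: 3.45
tcp_pos: [0.4758, 0.1323, 0.0188]
eef_rot: [-180.0, -0.1, 8.2]
contact_force: [-2.3, -0.5, 6.9]
gripper_width: 0.0437
gripper_force: 45.0
```

Request:
{"op": "play_rows", "data": {
  "rows": [
    {"slide":[0,0,-0.25],"delta_rot":[0,0,0],"fingers":-1},
    {"slide":[0,0,-0.3],"delta_rot":[0,0,0],"fingers":-1},
    {"slide":[0,0,-0.3],"delta_rot":[0,0,0],"fingers":-1},
    {"slide":[0,0,0],"delta_rot":[0,0,0],"fingers":-1},
    {"slide":[0,0,0],"delta_rot":[0,0,0],"fingers":-1},
    {"slide":[0,0,0],"delta_rot":[0,0,0],"fingers":-1}
  ]
}}

```text
time_s: 4.2
tcp_pos: [0.4745, 0.1315, 0.1441]
eef_rot: [179.9, 0.2, 8.2]
contact_force: [0.0, 0.5, -3.2]
gripper_width: 0.0434
gripper_force: 44.9
```

```bash
echo TRAY; python3 plan.py 0.54,0.298,0.16,-93,-1 0.555,0.298,0.029,-93,-1;
```

```text
TRAY
4.2 [0.4745 0.1315 0.1441] [1.7994e+02 1.5000e-01 8.1600e+00] [ 0.05  0.52 -3.25] 0.0434
1 {"slide":[0.026,-0.045,-0.005],"delta_rot":[0,0,0.96],"fingers":-1}
2 {"slide":[0.022,-0.047,-0.005],"delta_rot":[0,0,0.96],"fingers":-1}
3 {"slide":[0.018,-0.048,-0.005],"delta_rot":[0,0,0.96],"fingers":-1}
4 {"slide":[0.015,-0.05,-0.005],"delta_rot":[0,0,0.96],"fingers":-1}
5 {"slide":[0.011,-0.051,-0.005],"delta_rot":[0,0,0.96],"fingers":-1}
6 {"slide":[0.007,-0.051,-0.005],"delta_rot":[0,0,0.96],"fingers":-1}
7 {"slide":[0.003,-0.052,-0.005],"delta_rot":[0,0,0.96],"fingers":-1}
8 {"slide":[-0.001,-0.052,-0.005],"delta_rot":[0,0,0.96],"fingers":-1}
9 {"slide":[-0.005,-0.052,-0.005],"delta_rot":[0,0,0.96],"fingers":-1}
10 {"slide":[-0.009,-0.051,-0.005],"delta_rot":[0,0,0.96],"fingers":-1}
11 {"slide":[-0.013,-0.05,-0.005],"delta_rot":[0,0,0.96],"fingers":-1}
12 {"slide":[-0.017,-0.049,-0.004],"delta_rot":[0,0,0.96],"fingers":-1}
13 {"slide":[-0.02,-0.048,-0.005],"delta_rot":[0,0,0.96],"fingers":-1}
14 {"slide":[-0.024,-0.046,-0.004],"delta_rot":[0,0,0.96],"fingers":-1}
15 {"slide":[-0.0
[... 159 characters left out ...]
5],"delta_rot":[0,0,0.96],"fingers":-1}
18 {"slide":[-0.037,-0.036,-0.004],"delta_rot":[0.01,0,0.96],"fingers":-1}
19 {"slide":[-0.039,-0.034,-0.004],"delta_rot":[0,0,0.96],"fingers":-1}
20 {"slide":[-0.042,-0.03,-0.005],"delta_rot":[0.01,0,0.96],"fingers":-1}
21 {"slide":[-0.044,-0.027,-0.004],"delta_rot":[0,0,0.96],"fingers":-1}
22 {"slide":[-0.046,-0.024,-0.005],"delta_rot":[0.01,-0.01,0.96],"fingers":-1}
23 {"slide":[-0.047,-0.02,-0.004],"delta_rot":[0,0,0.95],"fingers":-1}
   ^wp
24 {"slide":[-0.002,-0.033,0.291],"delta_rot":[0,0,0],"fingers":-1}
25 {"slide":[-0.002,-0.033,0.291],"delta_rot":[0,0,0],"fingers":-1}
26 {"slide":[-0.002,-0.034,0.291],"delta_rot":[0,0,0],"fingers":-1}
   ^wp
```

D weighs ~0.3 kg: a shell, so it goes to the bin.

```bash
python3 plan.py 0.474,0.12,0.26,-5,-1 0.441,-0.296,0.26,-93,-1 0.441,-0.296,0.026,-93,-1;
```

```text
4.2 [0.4745 0.1315 0.1441] [1.7994e+02 1.5000e-01 8.1600e+00] [ 0.05  0.52 -3.25] 0.0434
1 {"slide":[-0.005,0.025,-0.257],"delta_rot":[0.01,0.01,0.96],"fingers":-1}
2 {"slide":[-0.004,0.026,-0.258],"delta_rot":[0,0.01,0.96],"fingers":-1}
3 {"slide":[-0.001,0.026,-0.258],"delta_rot":[0.01,0.01,0.95],"fingers":-1}
   ^wp
4 {"slide":[0.001,0.139,0],"delta_rot":[0,0,0.96],"fingers":-1}
5 {"slide":[0.012,0.139,0],"delta_rot":[0,0,0.96],"fingers":-1}
6 {"slide":[0.022,0.137,0],"delta_rot":[0,0,0.96],"fingers":-1}
7 {"slide":[0.033,0.135,0],"delta_rot":[0,0,0.96],"fingers":-1}
8 {"slide":[0.043,0.132,0],"delta_rot":[0,0,0.96],"fingers":-1}
9 {"slide":[0.053,0.129,0],"delta_rot":[0,0,0.96],"fingers":-1}
10 {"slide":[0.063,0.124,0],"delta_rot":[0,0,0.96],"fingers":-1}
11 {"slide":[0.072,0.119,0],"delta_rot":[0,0,0.96],"fingers":-1}
12 {"slide":[0.081,0.113,0],"delta_rot":[0,0,0.96],"fingers":-1}
13 {"slide":[0.09,0.106,0],"delta_rot":[0,0,0.96],"fingers":-1}
14 {"slide":[0.097,0.099,0],"delta_rot":[0,0,0.96],"fingers":-1}
15 {"slide":[0.105,0.092,0],"delta_rot":[0,0,0.96],"fingers":-1}
16 {"slide":[0.111,0.083,0],"delta_rot":[0,0,0.96],"fingers":-1}
17 {"slide":[0.118,0.074,0],"delta_rot":[0,0,0.96],"fingers":-1}
18 {"slide":[0.123,0.065,0],"delta_rot":[0,0,0.96],"fingers":-1}
19 {"slide":[0.128,0.056,0],"delta_rot":[0,0,0.96],"fingers":-1}
20 {"slide":[0.131,0.046,0],"delta_rot":[0,0,0.96],"fingers":-1}
21 {"slide":[0.135,0.035,0],"delta_rot":[0,0,0.96],"fingers":-1}
22 {"slide":[0.137,0.025,0],"delta_rot":[0,0,0.96],"fingers":-1}
23 {"slide":[0.138,0.015,0],"delta_rot":[0,0,0.96],"fingers":-1}
   ^wp
24 {"slide":[0,0,0.312],"delta_rot":[0,0,0],"fingers":-1}
25 {"slide":[0,0,0.312],"delta_rot":[0,0,0],"fingers":-1}
26 {"slide":[0,0,0.312],"delta_rot":[0,0,0],"fingers":-1}
27 {"slide":[0,0,0.312],"delta_rot":[0,0,0],"fingers":-1}
28 {"slide":[0,-0.001,0.312],"delta_rot":[0,0,0],"fingers":-1}
   ^wp
```

Request:
{"op": "play_rows", "data": {
  "rows": [
    {"slide":[-0.005,0.025,-0.257],"delta_rot":[0,0,0.96],"fingers":-1},
    {"slide":[-0.004,0.026,-0.258],"delta_rot":[0,0,0.96],"fingers":-1},
    {"slide":[-0.001,0.026,-0.258],"delta_rot":[0,0,0.95],"fingers":-1},
    {"slide":[0.001,0.139,0],"delta_rot":[0,0,0.96],"fingers":-1},
    {"slide":[0.012,0.139,0],"delta_rot":[0,0,0.96],"fingers":-1},
    {"slide":[0.022,0.137,0],"delta_rot":[0,0,0.96],"fingers":-1},
    {"slide":[0.033,0.135,0],"delta_rot":[0,0,0.96],"fingers":-1},
    {"slide":[0.043,0.132,0],"delta_rot":[0,0,0.96],"fingers":-1}
  ]
}}

```text
time_s: 5.2
tcp_pos: [0.4659, 0.0157, 0.2601]
eef_rot: [179.9, 0.1, -27.1]
contact_force: [0.6, 0.7, -2.6]
gripper_width: 0.0438
gripper_force: 44.9
```

Request:
{"op": "play_rows", "data": {
  "rows": [
    {"slide":[0.053,0.129,0],"delta_rot":[0,0,0.96],"fingers":-1},
    {"slide":[0.063,0.124,0],"delta_rot":[0,0,0.96],"fingers":-1},
    {"slide":[0.072,0.119,0],"delta_rot":[0,0,0.96],"fingers":-1},
    {"slide":[0.081,0.113,0],"delta_rot":[0,0,0.96],"fingers":-1},
    {"slide":[0.09,0.106,0],"delta_rot":[0,0,0.96],"fingers":-1},
    {"slide":[0.097,0.099,0],"delta_rot":[0,0,0.96],"fingers":-1},
    {"slide":[0.105,0.092,0],"delta_rot":[0,0,0.96],"fingers":-1},
    {"slide":[0.111,0.083,0],"delta_rot":[0,0,0.96],"fingers":-1}
  ]
}}

```text
time_s: 6.2
tcp_pos: [0.4528, -0.1504, 0.26]
eef_rot: [179.9, 0.1, -62.3]
contact_force: [-0.5, 0.4, -2.9]
gripper_width: 0.0436
gripper_force: 44.9
```

Request:
{"op": "play_rows", "data": {
  "rows": [
    {"slide":[0.118,0.074,0],"delta_rot":[0,0,0.96],"fingers":-1},
    {"slide":[0.123,0.065,0],"delta_rot":[0,0,0.96],"fingers":-1},
    {"slide":[0.128,0.056,0],"delta_rot":[0,0,0.96],"fingers":-1},
    {"slide":[0.131,0.046,0],"delta_rot":[0,0,0.96],"fingers":-1},
    {"slide":[0.135,0.035,0],"delta_rot":[0,0,0.96],"fingers":-1},
    {"slide":[0.137,0.025,0],"delta_rot":[0,0,0.96],"fingers":-1},
    {"slide":[0.138,0.015,0],"delta_rot":[0,0,0.96],"fingers":-1},
    {"slide":[0,0,0],"delta_rot":[0,0,0],"fingers":-1}
  ]
}}

```text
time_s: 7.2
tcp_pos: [0.4412, -0.2963, 0.2597]
eef_rot: [179.8, 0.0, -93.1]
contact_force: [-0.3, -0.2, -2.8]
gripper_width: 0.0436
gripper_force: 44.9
```

```bash
python3 - <<'E'
from h import *
i=snap('wrist','w2'); j=snap('side','s2'); s=r.get_state();print(s['tcp_pos'],s['eef_rot'],s['contact_force'])
o=np.hstack([cv2.resize(i[:,:],(400,300)),cv2.resize(j,(400,300))]);cv2.imwrite('pics/w2b.png',o)
for n in('w2',):
  print([proj(n,[(.526+a*.9986+b*.0523,-.307-a*.0523+b*.9986,.06)]).round(0).tolist() for a,b in((.14,.079),(.14,-.079),(-.14,-.079),(-.14,.079))])
E
```

```text
[ 0.44141777 -0.29534302  0.26022898] [ 1.79870558e+02  4.10743665e-02 -9.29622212e+01] [-0.32256943  0.49128333 -2.44701227]
[[[98.0, 280.0]], [[75.0, 120.0]], [[377.0, 117.0]], [[372.0, 280.0]]]
```

View pics/w2.png

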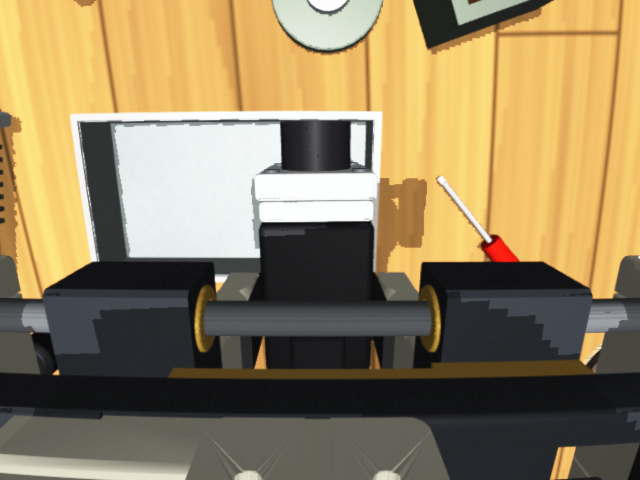

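The bin's rim corners lie at (75,116) and (381,112), within ~4 px of prediction, so the bin centre is ≈(0.525,−0.311). The motor hangs level over the bin's near end. Lowering and releasing.

Request:
{"op": "play_rows", "data": {
  "rows": [
    {"slide":[0.01,-0.02,0.312],"delta_rot":[0,0,0],"fingers":-1},
    {"slide":[0.01,-0.02,0.312],"delta_rot":[0,0,0],"fingers":-1},
    {"slide":[0,0,0.312],"delta_rot":[0,0,0],"fingers":-1},
    {"slide":[0,0,0.312],"delta_rot":[0,0,0],"fingers":-1},
    {"slide":[0,0,0.3],"delta_rot":[0,0,0],"fingers":-1},
    {"slide":[0,0,0],"delta_rot":[0,0,0],"fingers":-1}
  ]
}}

```text
time_s: 8.05
tcp_pos: [0.4457, -0.2977, 0.0268]
eef_rot: [179.6, 0.1, -92.9]
contact_force: [-0.4, 1.1, -1.8]
gripper_width: 0.0436
gripper_force: 44.9
```

Request:
{"op": "play_rows", "data": {
  "rows": [
    {"slide":[0,0,0],"delta_rot":[0,0,0],"fingers":0.27},
    {"slide":[0,0,0],"delta_rot":[0,0,0],"fingers":0.27},
    {"slide":[0,0,0],"delta_rot":[0,0,0],"fingers":0.27},
    {"slide":[0,0,-0.2],"delta_rot":[0,0,0],"fingers":0.27},
    {"slide":[0,0,-0.33],"delta_rot":[0,0,0],"fingers":0.27},
    {"slide":[0,0,-0.33],"delta_rot":[0,0,0],"fingers":0.27},
    {"slide":[0,0,-0.33],"delta_rot":[0,0,0],"fingers":0.27}
  ]
}}

```text
time_s: 8.93
tcp_pos: [0.4475, -0.2988, 0.2106]
eef_rot: [-179.9, -0.0, -93.0]
contact_force: [0.7, 0.4, -0.9]
gripper_width: 0.0553
gripper_force: 0.0
```

```bash
python3 - <<'E'
from h import *
snap('side','s3');snap('scene','c3')
E
python3 plan.py 0.55,-0.21,0.2,-60,1 0.625,-0.119,0.12,2,1 0.625,-0.119,0.018,2,1
```

```text
9.03 [ 0.4505 -0.3003  0.2149] [-179.38   -0.22  -92.93] [ 0.51 -0.81 -1.09] 0.0559
1 {"slide":[-0.079,-0.079,0.013],"delta_rot":[-0.01,-0.01,-0.9],"fingers":1}
2 {"slide":[-0.074,-0.084,0.013],"delta_rot":[-0.02,-0.01,-0.9],"fingers":1}
3 {"slide":[-0.067,-0.089,0.013],"delta_rot":[-0.01,-0.01,-0.9],"fingers":1}
4 {"slide":[-0.061,-0.094,0.013],"delta_rot":[-0.02,-0.01,-0.9],"fingers":1}
5 {"slide":[-0.054,-0.098,0.013],"delta_rot":[-0.01,-0.01,-0.9],"fingers":1}
6 {"slide":[-0.046,-0.102,0.013],"delta_rot":[-0.02,-0.01,-0.89],"fingers":1}
7 {"slide":[-0.039,-0.105,0.012],"delta_rot":[-0.01,-0.01,-0.9],"fingers":1}
8 {"slide":[-0.031,-0.108,0.012],"delta_rot":[-0.02,-0.02,-0.89],"fingers":1}
   ^wp
9 {"slide":[-0.02,-0.053,0.038],"delta_rot":[0,0,-0.97],"fingers":1}
10 {"slide":[-0.016,-0.054,0.038],"delta_rot":[0,0,-0.97],"fingers":1}
11 {"slide":[-0.011,-0.055,0.038],"delta_rot":[0,0,-0.97],"fingers":1}
12 {"slide":[-0.007,-0.056,0.038],"delta_rot":[0,0,-0.97],"fingers":1}
13 {"slide":[-0.003,-0.056,0.038],"delta_rot":[0,0,-0.97],"fingers":1}
14 {"slide":[0.002,-0.056,0.038],"delta_rot":[0,0,-0.96],"fingers":1}
15 {"slide":[0.006,-0.056,0.038],"delta_rot":[0,0,-0.97],"fingers":1}
16 {"slide":[0.01,-0.055,0.038],"delta_rot":[0,0,-0.96],"fingers":1}
17 {"slide":[0.015,-0.054,0.038],"delta_rot":[0,0,-0.97],"fingers":1}
18 {"slide":[0.019,-0.053,0.038],"delta_rot":[0,0,-0.96],"fingers":1}
19 {"slide":[0.022,-0.051,0.038],"delta_rot":[0,0,-0.97],"fingers":1}
20 {"slide":[0.027,-0.05,0.039],"delta_rot":[0,0,-0.96],"fingers":1}
21 {"slide":[0.03,-0.047,0.038],"delta_rot":[0,0,-0.97],"fingers":1}
22 {"slide":[0.034,-0.045,0.039],"delta_rot":[0,0,-0.96],"fingers":1}
   ^wp
23 {"slide":[0,0,0.34],"delta_rot":[0,0,0],"fingers":1}
24 {"slide":[0,0,0.34],"delta_rot":[0,0,0],"fingers":1}
   ^wp
```

```bash
cat > chk.py <<'E'
from h import *
import sys
# diff of motor patches vs start pictures
def chk():
    for cam,B in(('scene',dict(A=(197,278,240,336),B=(240,315,284,380),C=(307,302,340,365))),('side',dict(A=(390,288,450,335),B=(390,240,445,280)))):
        im=snap(cam,cam+'_n');o=cv2.imread(f'pics/{cam}0.png')
        for k,(a,b,c,d) in B.items():
            t=o[b:d,a:c]; m=cv2.matchTemplate(im[b-30:d+30,a-30:c+30],t,cv2.TM_CCOEFF_NORMED);_,v,_,l=cv2.minMaxLoc(m)
            print(cam,k,'shift px',l[0]-30,l[1]-30,'score',round(v,2))
if __name__=='__main__': chk()
E
python3 chk.py
```

```text
scene A shift px 0 0 score 1.0
scene B shift px 0 0 score 1.0
scene C shift px 0 0 score 1.0
side A shift px 30 -8 score 0.44
side B shift px -11 30 score 0.3
```

Request:
{"op": "play_rows", "data": {
  "rows": [
    {"slide":[-0.079,-0.079,0.013],"delta_rot":[0,0,-0.9],"fingers":1},
    {"slide":[-0.074,-0.084,0.013],"delta_rot":[0,0,-0.9],"fingers":1},
    {"slide":[-0.067,-0.089,0.013],"delta_rot":[0,0,-0.9],"fingers":1},
    {"slide":[-0.061,-0.094,0.013],"delta_rot":[0,0,-0.9],"fingers":1},
    {"slide":[-0.054,-0.098,0.013],"delta_rot":[0,0,-0.9],"fingers":1},
    {"slide":[-0.046,-0.102,0.013],"delta_rot":[0,0,-0.9],"fingers":1},
    {"slide":[-0.039,-0.105,0.012],"delta_rot":[0,0,-0.9],"fingers":1},
    {"slide":[-0.031,-0.108,0.012],"delta_rot":[0,0,-0.9],"fingers":1}
  ]
}}

```text
time_s: 10.12
tcp_pos: [0.5466, -0.2081, 0.191]
eef_rot: [179.9, 0.1, -59.9]
contact_force: [0.0, -0.7, -0.3]
gripper_width: 0.0872
gripper_force: 0.0
```

Request:
{"op": "play_rows", "data": {
  "rows": [
    {"slide":[-0.02,-0.053,0.038],"delta_rot":[0,0,-0.97],"fingers":1},
    {"slide":[-0.016,-0.054,0.038],"delta_rot":[0,0,-0.97],"fingers":1},
    {"slide":[-0.011,-0.055,0.038],"delta_rot":[0,0,-0.97],"fingers":1},
    {"slide":[-0.007,-0.056,0.038],"delta_rot":[0,0,-0.97],"fingers":1},
    {"slide":[-0.003,-0.056,0.038],"delta_rot":[0,0,-0.97],"fingers":1},
    {"slide":[0.002,-0.056,0.038],"delta_rot":[0,0,-0.97],"fingers":1},
    {"slide":[0.006,-0.056,0.038],"delta_rot":[0,0,-0.97],"fingers":1},
    {"slide":[0.01,-0.055,0.038],"delta_rot":[0,0,-0.97],"fingers":1}
  ]
}}

```text
time_s: 11.12
tcp_pos: [0.5891, -0.1563, 0.1453]
eef_rot: [180.0, 0.1, -24.3]
contact_force: [-0.8, 0.1, -0.5]
gripper_width: 0.0878
gripper_force: 0.0
```

Request:
{"op": "play_rows", "data": {
  "rows": [
    {"slide":[0.015,-0.054,0.038],"delta_rot":[0,0,-0.97],"fingers":1},
    {"slide":[0.019,-0.053,0.038],"delta_rot":[0,0,-0.96],"fingers":1},
    {"slide":[0.022,-0.051,0.038],"delta_rot":[0,0,-0.97],"fingers":1},
    {"slide":[0.027,-0.05,0.038],"delta_rot":[0,0,-0.96],"fingers":1},
    {"slide":[0.03,-0.047,0.038],"delta_rot":[0,0,-0.97],"fingers":1},
    {"slide":[0.034,-0.045,0.038],"delta_rot":[0,0,-0.96],"fingers":1},
    {"slide":[0,0,0],"delta_rot":[0,0,0],"fingers":1}
  ]
}}

```text
time_s: 12.0
tcp_pos: [0.6211, -0.1172, 0.111]
eef_rot: [-180.0, 0.2, 2.1]
contact_force: [0.0, -0.2, -1.3]
gripper_width: 0.088
gripper_force: 0.0
```

```bash
python3 chk.py; python3 plan.py 0.625,-0.119,0.018,2,1
```

```text
scene A shift px 0 0 score 0.89
scene B shift px 0 0 score 0.96
scene C shift px 0 0 score 0.92
side A shift px 0 0 score 0.61
side B shift px -21 -26 score 0.36
12.1 [ 0.6214 -0.1176  0.112 ] [1.80e+02 8.00e-02 2.03e+00] [-0.33  0.14  0.02] 0.0878
1 {"slide":[0.012,0.005,0.313],"delta_rot":[0,0.01,0],"fingers":1}
2 {"slide":[0.012,0.005,0.314],"delta_rot":[0,0.01,0.01],"fingers":1}
   ^wp
```

Request:
{"op": "play_rows", "data": {
  "rows": [
    {"slide":[0.012,0.005,0.31],"delta_rot":[0,0,0],"fingers":1},
    {"slide":[0.012,0.005,0.31],"delta_rot":[0,0,0],"fingers":1},
    {"slide":[0,0,0],"delta_rot":[0,0,0],"fingers":-1},
    {"slide":[0,0,0],"delta_rot":[0,0,0],"fingers":-1},
    {"slide":[0,0,0],"delta_rot":[0,0,0],"fingers":-1},
    {"slide":[0,0,0],"delta_rot":[0,0,0],"fingers":-1},
    {"slide":[0,0,0],"delta_rot":[0,0,0],"fingers":-1}
  ]
}}

```text
time_s: 12.98
tcp_pos: [0.6263, -0.119, 0.0209]
eef_rot: [180.0, -0.1, 2.1]
contact_force: [-1.9, -0.7, 6.6]
gripper_width: 0.0433
gripper_force: 44.9
```

Request:
{"op": "play_rows", "data": {
  "rows": [
    {"slide":[0,0,-0.25],"delta_rot":[0,0,0],"fingers":-1},
    {"slide":[0,0,-0.3],"delta_rot":[0,0,0],"fingers":-1},
    {"slide":[0,0,-0.3],"delta_rot":[0,0,0],"fingers":-1},
    {"slide":[0,0,0],"delta_rot":[0,0,0],"fingers":-1},
    {"slide":[0,0,0],"delta_rot":[0,0,0],"fingers":-1},
    {"slide":[0,0,0],"delta_rot":[0,0,0],"fingers":-1}
  ]
}}

```text
time_s: 13.72
tcp_pos: [0.6246, -0.1188, 0.1455]
eef_rot: [-180.0, 0.2, 2.1]
contact_force: [-0.5, -0.1, -3.0]
gripper_width: 0.0438
gripper_force: 44.8
```

```bash
python3 chk.py; echo BIN; python3 plan.py 0.57,-0.299,0.15,-93,-1 ; echo TRAY;python3 plan.py 0.63,-0.119,0.26,-12,-1 0.52,0.316,0.26,-93,-1
```

```text
scene A shift px -7 -30 score 0.57
scene B shift px 0 0 score 0.95
scene C shift px 0 0 score 0.92
side A shift px 5 8 score 0.35
side B shift px 14 19 score 0.39
BIN
13.82 [ 0.625  -0.1188  0.1458] [1.80e+02 1.40e-01 2.13e+00] [-0.73  0.14 -2.94] 0.0436
1 {"slide":[-0.019,0.054,-0.001],"delta_rot":[0,0,0.94],"fingers":-1}
2 {"slide":[-0.015,0.055,-0.001],"delta_rot":[0,0,0.94],"fingers":-1}
3 {"slide":[-0.01,0.056,-0.001],"delta_rot":[0,0,0.94],"fingers":-1}
4 {"slide":[-0.006,0.057,-0.001],"delta_rot":[0,0,0.94],"fingers":-1}
5 {"slide":[-0.002,0.057,-0.001],"delta_rot":[0,0,0.94],"fingers":-1}
6 {"slide":[0.002,0.057,-0.001],"delta_rot":[0,0,0.94],"fingers":-1}
7 {"slide":[0.007,0.057,-0.001],"delta_rot":[0,0,0.94],"fingers":-1}
8 {"slide":[0.011,0.056,-0.001],"delta_rot":[0,0,0.94],"fingers":-1}
9 {"slide":[0.015,0.055,-0.001],"delta_rot":[0,0,0.95],"fingers":-1}
10 {"slide":[0.019,0.054,-0.001],"delta_rot":[0,0,0.94],"fingers":-1}
11 {"slide":[0.023,0.052,-0.001],"delta_rot":[0,0,0.95],"fingers":-1}
12 {"slide":[0.027,0.05,-0.001],"delta_rot":[0,0,0.94],"fingers":-1}
13 {"slide"
[... 1648 characters left out ...]
a_rot":[0,0,0.93],"fingers":-1}
14 {"slide":[-0.142,-0.068,0],"delta_rot":[0,0,0.93],"fingers":-1}
15 {"slide":[-0.147,-0.057,0],"delta_rot":[0,0,0.93],"fingers":-1}
16 {"slide":[-0.151,-0.046,0],"delta_rot":[0,0,0.93],"fingers":-1}
17 {"slide":[-0.153,-0.035,0],"delta_rot":[0,0,0.93],"fingers":-1}
18 {"slide":[-0.156,-0.023,0],"delta_rot":[0,0,0.93],"fingers":-1}
19 {"slide":[-0.157,-0.011,0],"delta_rot":[0,0,0.93],"fingers":-1}
20 {"slide":[-0.157,0,0],"delta_rot":[0,0,0.93],"fingers":-1}
21 {"slide":[-0.157,0.012,0],"delta_rot":[0,0,0.93],"fingers":-1}
22 {"slide":[-0.155,0.024,0],"delta_rot":[0,0,0.93],"fingers":-1}
23 {"slide":[-0.154,0.035,0],"delta_rot":[0,0,0.93],"fingers":-1}
   ^wp
```

A is also a shell (~0.27 kg), so it goes to the bin's far slot.

Request:
{"op": "play_rows", "data": {
  "rows": [
    {"slide":[-0.019,0.054,0],"delta_rot":[0,0,0.94],"fingers":-1},
    {"slide":[-0.015,0.055,0],"delta_rot":[0,0,0.94],"fingers":-1},
    {"slide":[-0.01,0.056,0],"delta_rot":[0,0,0.94],"fingers":-1},
    {"slide":[-0.006,0.057,0],"delta_rot":[0,0,0.94],"fingers":-1},
    {"slide":[-0.002,0.057,0],"delta_rot":[0,0,0.94],"fingers":-1},
    {"slide":[0.002,0.057,0],"delta_rot":[0,0,0.94],"fingers":-1},
    {"slide":[0.007,0.057,0],"delta_rot":[0,0,0.94],"fingers":-1},
    {"slide":[0.011,0.056,0],"delta_rot":[0,0,0.94],"fingers":-1}
  ]
}}

```text
time_s: 14.82
tcp_pos: [0.6052, -0.1846, 0.1462]
eef_rot: [180.0, 0.1, -32.5]
contact_force: [0.2, -1.0, -2.2]
gripper_width: 0.0435
gripper_force: 44.8
```

Request:
{"op": "play_rows", "data": {
  "rows": [
    {"slide":[0.015,0.055,0],"delta_rot":[0,0,0.95],"fingers":-1},
    {"slide":[0.019,0.054,0],"delta_rot":[0,0,0.94],"fingers":-1},
    {"slide":[0.023,0.052,0],"delta_rot":[0,0,0.95],"fingers":-1},
    {"slide":[0.027,0.05,0],"delta_rot":[0,0,0.94],"fingers":-1},
    {"slide":[0.031,0.048,0],"delta_rot":[0,0,0.95],"fingers":-1},
    {"slide":[0.034,0.045,0],"delta_rot":[0,0,0.94],"fingers":-1},
    {"slide":[0.038,0.043,0],"delta_rot":[0,0,0.95],"fingers":-1}
  ]
}}

```text
time_s: 15.7
tcp_pos: [0.5877, -0.2418, 0.1463]
eef_rot: [179.9, 0.0, -62.8]
contact_force: [0.3, -0.5, -2.7]
gripper_width: 0.0436
gripper_force: 44.8
```

Request:
{"op": "play_rows", "data": {
  "rows": [
    {"slide":[0.041,0.04,0],"delta_rot":[0,0,0.94],"fingers":-1},
    {"slide":[0.044,0.037,0],"delta_rot":[0,0,0.95],"fingers":-1},
    {"slide":[0.046,0.033,0],"delta_rot":[0,0,0.94],"fingers":-1},
    {"slide":[0.049,0.029,0],"delta_rot":[0,0,0.95],"fingers":-1},
    {"slide":[0.051,0.026,0],"delta_rot":[0,0,0.94],"fingers":-1},
    {"slide":[0.053,0.022,0],"delta_rot":[0,0,0.95],"fingers":-1},
    {"slide":[0.054,0.018,0],"delta_rot":[0,0,0.94],"fingers":-1},
    {"slide":[0,-0.22,0],"delta_rot":[0,0,0],"fingers":-1}
  ]
}}

```text
time_s: 16.7
tcp_pos: [0.6021, -0.3012, 0.1468]
eef_rot: [179.9, 0.0, -93.1]
contact_force: [1.3, 0.2, -2.7]
gripper_width: 0.0435
gripper_force: 44.8
```

Request:
{"op": "play_rows", "data": {
  "rows": [
    {"slide":[0,0,0],"delta_rot":[0,0,0],"fingers":-1},
    {"slide":[0,0,0],"delta_rot":[0,0,0],"fingers":-1}
  ]
}}

```text
time_s: 16.95
tcp_pos: [0.603, -0.3004, 0.1461]
eef_rot: [179.9, 0.0, -93.0]
contact_force: [-0.1, 0.3, -2.2]
gripper_width: 0.0438
gripper_force: 44.8
```

Request:
{"op": "play_rows", "data": {
  "rows": [
    {"slide":[0.04,0,0.26],"delta_rot":[0,0,0],"fingers":-1},
    {"slide":[0,0,0.27],"delta_rot":[0,0,0],"fingers":-1},
    {"slide":[0,0,0.27],"delta_rot":[0,0,0],"fingers":-1},
    {"slide":[0,0,0],"delta_rot":[0,0,0],"fingers":-1}
  ]
}}

```text
time_s: 17.45
tcp_pos: [0.6018, -0.3064, 0.0251]
eef_rot: [179.8, 0.0, -93.0]
contact_force: [0.4, 0.5, -1.4]
gripper_width: 0.0441
gripper_force: 44.8
```

Request:
{"op": "play_rows", "data": {
  "rows": [
    {"slide":[0,0,0],"delta_rot":[0,0,0],"fingers":0.27},
    {"slide":[0,0,0],"delta_rot":[0,0,0],"fingers":0.27},
    {"slide":[0,0,0],"delta_rot":[0,0,0],"fingers":0.27},
    {"slide":[0,0,-0.2],"delta_rot":[0,0,0],"fingers":0.27},
    {"slide":[0,0,-0.33],"delta_rot":[0,0,0],"fingers":0.27},
    {"slide":[0,0,-0.33],"delta_rot":[0,0,0],"fingers":0.27},
    {"slide":[0,0,-0.33],"delta_rot":[0,0,0],"fingers":0.27},
    {"slide":[0,0,0],"delta_rot":[0,0,0],"fingers":0.27}
  ]
}}

```text
time_s: 18.45
tcp_pos: [0.6056, -0.3076, 0.2119]
eef_rot: [-179.5, -0.1, -93.0]
contact_force: [0.5, 0.3, -0.7]
gripper_width: 0.0554
gripper_force: 0.0
```

```bash
python3 chk.py; python3 plan.py 0.69,-0.1,0.2,-45,1 0.69,0.004,0.12,-2,1
```

```text
scene A shift px 11 8 score 0.22
scene B shift px 0 0 score 0.96
scene C shift px 0 0 score 1.0
side A shift px -22 -11 score 0.47
side B shift px 0 0 score 1.0
18.55 [ 0.6034 -0.3066  0.2068] [-1.7988e+02  1.0000e-02 -9.2990e+01] [ 0.04 -0.46 -1.75] 0.0555
1 {"slide":[-0.128,-0.046,0.004],"delta_rot":[0,0,-0.95],"fingers":1}
2 {"slide":[-0.124,-0.055,0.004],"delta_rot":[0,0,-0.95],"fingers":1}
3 {"slide":[-0.119,-0.065,0.004],"delta_rot":[0,0,-0.95],"fingers":1}
4 {"slide":[-0.114,-0.074,0.004],"delta_rot":[0,0,-0.95],"fingers":1}
5 {"slide":[-0.108,-0.082,0.004],"delta_rot":[0,0,-0.95],"fingers":1}
6 {"slide":[-0.102,-0.09,0.004],"delta_rot":[0,0,-0.95],"fingers":1}
7 {"slide":[-0.094,-0.097,0.005],"delta_rot":[0,0,-0.95],"fingers":1}
8 {"slide":[-0.087,-0.104,0.004],"delta_rot":[-0.01,0,-0.95],"fingers":1}
9 {"slide":[-0.079,-0.111,0.004],"delta_rot":[0,-0.01,-0.96],"fingers":1}
10 {"slide":[-0.07,-0.116,0.005],"delta_rot":[-0.01,0,-0.95],"fingers":1}
11 {"slide":[-0.061,-0.122,0.004],"delta_rot":[0,-0.01,-0.96],"fingers":1}
   ^wp
12 {"slide":[-0.049,-0.049,0.053],"delta_rot":[0,0,-0.94],"fingers":1}
13 {"slide":[-0.045,-0.053,0.053],"delta_rot":[0,0,-0.94],"fingers":1}
14 {"slide":[-0.041,-0.056,0.053],"delta_rot":[0,0,-0.94],"fingers":1}
15 {"slide":[-0.037,-0.059,0.054],"delta_rot":[0,0,-0.94],"fingers":1}
16 {"slide":[-0.032,-0.061,0.053],"delta_rot":[0,0,-0.94],"fingers":1}
17 {"slide":[-0.028,-0.063,0.054],"delta_rot":[0,0,-0.94],"fingers":1}
18 {"slide":[-0.023,-0.065,0.053],"delta_rot":[0,0,-0.93],"fingers":1}
19 {"slide":[-0.018,-0.067,0.054],"delta_rot":[0,0,-0.94],"fingers":1}
20 {"slide":[-0.013,-0.068,0.053],"delta_rot":[0,0,-0.93],"fingers":1}
21 {"slide":[-0.007,-0.069,0.054],"delta_rot":[0,0,-0.94],"fingers":1}
   ^wp
```

Request:
{"op": "play_rows", "data": {
  "rows": [
    {"slide":[-0.128,-0.046,0.004],"delta_rot":[0,0,-0.95],"fingers":1},
    {"slide":[-0.124,-0.055,0.004],"delta_rot":[0,0,-0.95],"fingers":1},
    {"slide":[-0.119,-0.065,0.004],"delta_rot":[0,0,-0.95],"fingers":1},
    {"slide":[-0.114,-0.074,0.004],"delta_rot":[0,0,-0.95],"fingers":1},
    {"slide":[-0.108,-0.082,0.004],"delta_rot":[0,0,-0.95],"fingers":1},
    {"slide":[-0.102,-0.09,0.004],"delta_rot":[0,0,-0.95],"fingers":1},
    {"slide":[-0.094,-0.097,0.004],"delta_rot":[0,0,-0.95],"fingers":1},
    {"slide":[-0.087,-0.104,0.004],"delta_rot":[0,0,-0.95],"fingers":1}
  ]
}}

```text
time_s: 19.55
tcp_pos: [0.6656, -0.1558, 0.1992]
eef_rot: [179.9, 0.1, -58.0]
contact_force: [-0.5, -0.2, -0.3]
gripper_width: 0.0874
gripper_force: 0.0
```

Request:
{"op": "play_rows", "data": {
  "rows": [
    {"slide":[-0.079,-0.111,0.004],"delta_rot":[0,0,-0.95],"fingers":1},
    {"slide":[-0.07,-0.116,0.004],"delta_rot":[0,0,-0.95],"fingers":1},
    {"slide":[-0.061,-0.122,0.004],"delta_rot":[0,0,-0.95],"fingers":1},
    {"slide":[-0.049,-0.049,0.053],"delta_rot":[0,0,-0.94],"fingers":1},
    {"slide":[-0.045,-0.053,0.053],"delta_rot":[0,0,-0.94],"fingers":1},
    {"slide":[-0.041,-0.056,0.053],"delta_rot":[0,0,-0.94],"fingers":1},
    {"slide":[-0.037,-0.059,0.053],"delta_rot":[0,0,-0.94],"fingers":1},
    {"slide":[-0.032,-0.061,0.053],"delta_rot":[0,0,-0.94],"fingers":1}
  ]
}}

```text
time_s: 20.55
tcp_pos: [0.6891, -0.0478, 0.1574]
eef_rot: [179.9, 0.1, -23.4]
contact_force: [-0.3, 0.5, -1.3]
gripper_width: 0.0876
gripper_force: 0.0
```

Request:
{"op": "play_rows", "data": {
  "rows": [
    {"slide":[-0.028,-0.063,0.053],"delta_rot":[0,0,-0.94],"fingers":1},
    {"slide":[-0.023,-0.065,0.053],"delta_rot":[0,0,-0.94],"fingers":1},
    {"slide":[-0.018,-0.067,0.053],"delta_rot":[0,0,-0.94],"fingers":1},
    {"slide":[-0.013,-0.068,0.053],"delta_rot":[0,0,-0.94],"fingers":1},
    {"slide":[-0.007,-0.069,0.053],"delta_rot":[0,0,-0.94],"fingers":1},
    {"slide":[0,0,0],"delta_rot":[0,0,0],"fingers":1},
    {"slide":[0,0,0],"delta_rot":[0,0,0],"fingers":1}
  ]
}}

```text
time_s: 21.42
tcp_pos: [0.6897, 0.0035, 0.1191]
eef_rot: [180.0, 0.1, -2.1]
contact_force: [-0.1, 0.1, 1.0]
gripper_width: 0.0874
gripper_force: 0.0
```

```bash
python3 chk.py; python3 plan.py 0.69,0.004,0.018,-2,1
```

```text
scene A shift px -7 -10 score 0.36
scene B shift px 0 0 score 0.88
scene C shift px 0 0 score 0.92
side A shift px 1 -20 score 0.25
side B shift px 0 0 score 0.85
21.52 [0.69   0.0034 0.1197] [180.     0.    -2.07] [-0.4   0.24  0.09] 0.0874
1 {"slide":[0,-0.002,0.339],"delta_rot":[0,0,-0.01],"fingers":1}
2 {"slide":[0,-0.002,0.339],"delta_rot":[0,0,-0.01],"fingers":1}
   ^wp
```

Request:
{"op": "play_rows", "data": {
  "rows": [
    {"slide":[0,0,0.34],"delta_rot":[0,0,0],"fingers":1},
    {"slide":[0,0,0.34],"delta_rot":[0,0,0],"fingers":1},
    {"slide":[0,0,0],"delta_rot":[0,0,0],"fingers":-1},
    {"slide":[0,0,0],"delta_rot":[0,0,0],"fingers":-1},
    {"slide":[0,0,0],"delta_rot":[0,0,0],"fingers":-1},
    {"slide":[0,0,0],"delta_rot":[0,0,0],"fingers":-1},
    {"slide":[0,0,0],"delta_rot":[0,0,0],"fingers":-1}
  ]
}}

```text
time_s: 22.4
tcp_pos: [0.6906, 0.0038, 0.0189]
eef_rot: [-180.0, -0.1, -2.0]
contact_force: [-0.8, 0.9, 6.7]
gripper_width: 0.0439
gripper_force: 45.0
```

Request:
{"op": "play_rows", "data": {
  "rows": [
    {"slide":[0,0,-0.25],"delta_rot":[0,0,0],"fingers":-1},
    {"slide":[0,0,-0.3],"delta_rot":[0,0,0],"fingers":-1},
    {"slide":[0,0,-0.3],"delta_rot":[0,0,0],"fingers":-1},
    {"slide":[0,0,0],"delta_rot":[0,0,0],"fingers":-1},
    {"slide":[0,0,0],"delta_rot":[0,0,0],"fingers":-1},
    {"slide":[0,0,0],"delta_rot":[0,0,0],"fingers":-1}
  ]
}}

```text
time_s: 23.15
tcp_pos: [0.6884, 0.0036, 0.1423]
eef_rot: [180.0, 0.3, -2.0]
contact_force: [0.3, 0.4, -7.4]
gripper_width: 0.0438
gripper_force: 44.9
```

```bash
echo TRAY;python3 plan.py 0.54,0.316,0.18,-93,-1
```

```text
TRAY
23.15 [0.6884 0.0036 0.1423] [179.96   0.26  -2.02] [ 0.29  0.35 -7.43] 0.0438
1 {"slide":[-0.051,-0.097,-0.012],"delta_rot":[0,0,0.95],"fingers":-1}
2 {"slide":[-0.058,-0.093,-0.012],"delta_rot":[0,0,0.94],"fingers":-1}
3 {"slide":[-0.065,-0.089,-0.012],"delta_rot":[0,0,0.95],"fingers":-1}
4 {"slide":[-0.071,-0.084,-0.012],"delta_rot":[0,0,0.94],"fingers":-1}
5 {"slide":[-0.077,-0.078,-0.012],"delta_rot":[0,0,0.95],"fingers":-1}
6 {"slide":[-0.083,-0.072,-0.012],"delta_rot":[0,0,0.94],"fingers":-1}
7 {"slide":[-0.088,-0.065,-0.012],"delta_rot":[0,0,0.95],"fingers":-1}
8 {"slide":[-0.093,-0.059,-0.012],"delta_rot":[0,0,0.94],"fingers":-1}
9 {"slide":[-0.097,-0.051,-0.012],"delta_rot":[0,0,0.95],"fingers":-1}
10 {"slide":[-0.101,-0.044,-0.012],"delta_rot":[0,0,0.94],"fingers":-1}
11 {"slide":[-0.104,-0.036,-0.012],"delta_rot":[0.01,0,0.95],"fingers":-1}
12 {"slide":[-0.106,-0.028,-0.012],"delta_rot":[0,0,0.94],"fingers":-1}
13 {"slide":[-0.108,-0.02,-0.012],"delta_rot":[0.01,0,0.95],"fingers":-1}
14 {"slide":[-0.109,-0.012,-0.011],"delta_rot":[0,0,0.94],"fingers":-1}
15 {"slide":[-0.11,-0.004,-0.011],"delta_rot":[0.01,0,0.95],"fingers":-1}
16 {"slide":[-0.11,0.005,-0.012],"delta_rot":[0.01,0,0.94],"fingers":-1}
17 {"slide":[-0.109,0.013,-0.011],"delta_rot":[0,0,0.95],"fingers":-1}
18 {"slide":[-0.108,0.021,-0.012],"delta_rot":[0.01,0,0.94],"fingers":-1}
19 {"slide":[-0.106,0.029,-0.012],"delta_rot":[0,0.01,0.95],"fingers":-1}
20 {"slide":[-0.103,0.037,-0.011],"delta_rot":[0.01,0,0.94],"fingers":-1}
21 {"slide":[-0.1,0.044,-0.012],"delta_rot":[0,0.01,0.95],"fingers":-1}
   ^wp
```

B weighs ~0.7 kg: complete, to the tray.

Request:
{"op": "play_rows", "data": {
  "rows": [
    {"slide":[-0.051,-0.097,-0.012],"delta_rot":[0,0,0.95],"fingers":-1},
    {"slide":[-0.058,-0.093,-0.012],"delta_rot":[0,0,0.94],"fingers":-1},
    {"slide":[-0.065,-0.089,-0.012],"delta_rot":[0,0,0.95],"fingers":-1},
    {"slide":[-0.071,-0.084,-0.012],"delta_rot":[0,0,0.94],"fingers":-1},
    {"slide":[-0.077,-0.078,-0.012],"delta_rot":[0,0,0.95],"fingers":-1},
    {"slide":[-0.083,-0.072,-0.012],"delta_rot":[0,0,0.94],"fingers":-1},
    {"slide":[-0.088,-0.065,-0.012],"delta_rot":[0,0,0.95],"fingers":-1}
  ]
}}

```text
time_s: 24.02
tcp_pos: [0.6394, 0.1081, 0.1558]
eef_rot: [179.9, 0.1, -32.5]
contact_force: [0.5, -0.5, -6.9]
gripper_width: 0.044
gripper_force: 44.9
```

Request:
{"op": "play_rows", "data": {
  "rows": [
    {"slide":[-0.093,-0.059,-0.012],"delta_rot":[0,0,0.94],"fingers":-1},
    {"slide":[-0.097,-0.051,-0.012],"delta_rot":[0,0,0.95],"fingers":-1},
    {"slide":[-0.101,-0.044,-0.012],"delta_rot":[0,0,0.94],"fingers":-1},
    {"slide":[-0.104,-0.036,-0.012],"delta_rot":[0,0,0.95],"fingers":-1},
    {"slide":[-0.106,-0.028,-0.012],"delta_rot":[0,0,0.94],"fingers":-1},
    {"slide":[-0.108,-0.02,-0.012],"delta_rot":[0,0,0.95],"fingers":-1},
    {"slide":[-0.109,-0.012,-0.012],"delta_rot":[0,0,0.94],"fingers":-1}
  ]
}}

```text
time_s: 24.9
tcp_pos: [0.5899, 0.2121, 0.1685]
eef_rot: [179.8, -0.0, -62.8]
contact_force: [0.6, 0.4, -7.5]
gripper_width: 0.0438
gripper_force: 44.9
```

Request:
{"op": "play_rows", "data": {
  "rows": [
    {"slide":[-0.11,-0.004,-0.012],"delta_rot":[0,0,0.95],"fingers":-1},
    {"slide":[-0.11,0.005,-0.012],"delta_rot":[0,0,0.94],"fingers":-1},
    {"slide":[-0.109,0.013,-0.012],"delta_rot":[0,0,0.95],"fingers":-1},
    {"slide":[-0.108,0.021,-0.012],"delta_rot":[0,0,0.94],"fingers":-1},
    {"slide":[-0.106,0.029,-0.012],"delta_rot":[0,0,0.95],"fingers":-1},
    {"slide":[-0.103,0.037,-0.012],"delta_rot":[0,0,0.94],"fingers":-1},
    {"slide":[-0.1,0.044,-0.012],"delta_rot":[0,0,0.95],"fingers":-1},
    {"slide":[0,0,0],"delta_rot":[0,0,0],"fingers":-1}
  ]
}}

```text
time_s: 25.9
tcp_pos: [0.5406, 0.3168, 0.1814]
eef_rot: [179.9, -0.1, -92.9]
contact_force: [-0.4, -0.3, -8.0]
gripper_width: 0.0438
gripper_force: 44.9
```

```bash
python3 - <<'E'
from h import *
i=snap('wrist','w3');snap('side','s3');cv2.imwrite('pics/w3.png',i)
c,s=np.cos(np.radians(-2.6)),np.sin(np.radians(-2.6))
f=lambda a,b,z:(.507+a*c-b*s,.311+a*s+b*c,z)
pts=np.array([f(a,b,z) for a,b,z in((.125,-.079,.09),(.125,.079,.09),(-.125,-.079,.09),(-.125,.079,.09),(.117,-.079,.03),(-.117,-.079,.03),(.117,.079,.03))])
for n in('w3','side0','scene0'): print(n,proj(n,pts).round(0).tolist())
E
python3 plan.py 0.555,0.316,0.12,-92.6,-1  0.555,0.316,0.029,-92.6,-1
```

```text
w3 [[173.0, 109.0], [194.0, 334.0], [562.0, 109.0], [530.0, 330.0], [211.0, 114.0], [506.0, 113.0], [224.0, 300.0]]
side0 [[345.0, 182.0], [321.0, 143.0], [243.0, 208.0], [226.0, 165.0], [340.0, 201.0], [249.0, 225.0], [318.0, 162.0]]
scene0 [[378.0, 327.0], [457.0, 349.0], [406.0, 232.0], [477.0, 250.0], [376.0, 338.0], [402.0, 251.0], [452.0, 360.0]]
26.0 [0.541  0.3158 0.1817] [ 1.7992e+02 -9.0000e-02 -9.2900e+01] [-0.31 -0.17 -7.24] 0.0438
1 {"slide":[-0.003,-0.047,0.205],"delta_rot":[0.01,-0.01,-0.03],"fingers":-1}
2 {"slide":[-0.004,-0.047,0.206],"delta_rot":[0.01,-0.01,-0.04],"fingers":-1}
   ^wp
3 {"slide":[0,0,0.303],"delta_rot":[0,0,0],"fingers":-1}
4 {"slide":[0,0,0.304],"delta_rot":[0,0,0],"fingers":-1}
   ^wp
```

View pics/w3.png

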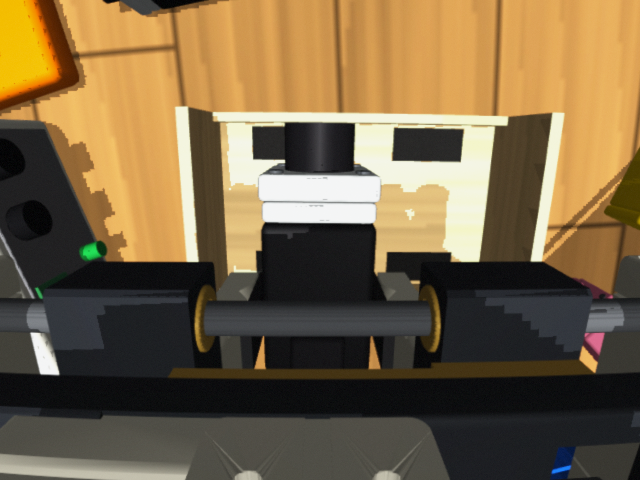

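The tray's rims are at (178,108) and (562,113), within 5 px of prediction. Lowering B into the +x half.

Request:
{"op": "play_rows", "data": {
  "rows": [
    {"slide":[0,-0.045,0.205],"delta_rot":[0,0,0],"fingers":-1},
    {"slide":[0,-0.045,0.205],"delta_rot":[0,0,0],"fingers":-1},
    {"slide":[0,0,0.303],"delta_rot":[0,0,0],"fingers":-1},
    {"slide":[0,0,0.303],"delta_rot":[0,0,0],"fingers":-1},
    {"slide":[0,0,0],"delta_rot":[0,0,0],"fingers":-1},
    {"slide":[0,0,0],"delta_rot":[0,0,0],"fingers":-1}
  ]
}}

```text
time_s: 26.75
tcp_pos: [0.5552, 0.3152, 0.0312]
eef_rot: [180.0, -0.0, -93.0]
contact_force: [-0.9, -0.1, -5.9]
gripper_width: 0.044
gripper_force: 44.9
```

Request:
{"op": "play_rows", "data": {
  "rows": [
    {"slide":[0,0,0],"delta_rot":[0,0,0],"fingers":0.27},
    {"slide":[0,0,0],"delta_rot":[0,0,0],"fingers":0.27},
    {"slide":[0,0,0],"delta_rot":[0,0,0],"fingers":0.27},
    {"slide":[0,0,-0.2],"delta_rot":[0,0,0],"fingers":0.27},
    {"slide":[0,0,-0.33],"delta_rot":[0,0,0],"fingers":0.27},
    {"slide":[0,0,-0.33],"delta_rot":[0,0,0],"fingers":0.27},
    {"slide":[0,0,0],"delta_rot":[0,0,0],"fingers":0.27},
    {"slide":[0,0,0],"delta_rot":[0,0,0],"fingers":0.27}
  ]
}}

```text
time_s: 27.75
tcp_pos: [0.5547, 0.3155, 0.1599]
eef_rot: [-180.0, 0.1, -93.0]
contact_force: [-0.4, -0.4, -0.6]
gripper_width: 0.0555
gripper_force: 0.0
```

```bash
python3 chk.py; python3 plan.py 0.6,0.23,0.19,-50,1 0.624,0.115,0.12,6.4,1
```

```text
scene A shift px -1 6 score 0.22
scene B shift px -30 -14 score 0.23
scene C shift px 0 0 score 1.0
side A shift px -1 19 score 0.25
side B shift px -30 -26 score 0.28
27.85 [0.5543 0.315  0.1585] [ 1.7993e+02 -6.0000e-02 -9.2990e+01] [ 0.72 -0.86 -0.99] 0.0555
1 {"slide":[0.055,-0.033,-0.021],"delta_rot":[0,0,-0.94],"fingers":1}
2 {"slide":[0.057,-0.029,-0.021],"delta_rot":[0,0,-0.94],"fingers":1}
3 {"slide":[0.059,-0.025,-0.021],"delta_rot":[0,0,-0.94],"fingers":1}
4 {"slide":[0.061,-0.02,-0.021],"delta_rot":[0,0,-0.94],"fingers":1}
5 {"slide":[0.063,-0.016,-0.021],"delta_rot":[0,0,-0.94],"fingers":1}
6 {"slide":[0.064,-0.011,-0.021],"delta_rot":[0,0,-0.94],"fingers":1}
7 {"slide":[0.064,-0.006,-0.021],"delta_rot":[0.01,0,-0.93],"fingers":1}
8 {"slide":[0.064,-0.001,-0.021],"delta_rot":[0,0,-0.94],"fingers":1}
9 {"slide":[0.064,0.004,-0.021],"delta_rot":[0.01,0,-0.93],"fingers":1}
10 {"slide":[0.064,0.008,-0.021],"delta_rot":[0,0,-0.94],"fingers":1}
   ^wp
11 {"slide":[0.053,0.029,0.036],"delta_rot":[0,0,-0.95],"fingers":1}
12 {"slide":[0.051,0.032,0.036],"delta_rot":[0,0,-0.95],"fingers":1}
13 {"slide":[0.048,0.036,0.036],"delta_rot":[0,0,-0.95],"fingers":1}
14 {"slide":[0.045,0.04,0.036],"delta_rot":[0,0,-0.95],"fingers":1}
15 {"slide":[0.042,0.043,0.036],"delta_rot":[0,0,-0.94],"fingers":1}
16 {"slide":[0.039,0.046,0.036],"delta_rot":[0,0,-0.95],"fingers":1}
17 {"slide":[0.035,0.049,0.036],"delta_rot":[0,0,-0.94],"fingers":1}
18 {"slide":[0.031,0.051,0.036],"delta_rot":[0,0,-0.95],"fingers":1}
19 {"slide":[0.027,0.054,0.036],"delta_rot":[0,0,-0.94],"fingers":1}
20 {"slide":[0.024,0.056,0.036],"delta_rot":[0,0,-0.95],"fingers":1}
21 {"slide":[0.019,0.057,0.036],"delta_rot":[0,0,-0.94],"fingers":1}
22 {"slide":[0.015,0.059,0.036],"delta_rot":[0,0,-0.95],"fingers":1}
23 {"slide":[0.01,0.059,0.035],"delta_rot":[0,0,-0.94],"fingers":1}
   ^wp
```

Request:
{"op": "play_rows", "data": {
  "rows": [
    {"slide":[0.055,-0.033,-0.021],"delta_rot":[0,0,-0.94],"fingers":1},
    {"slide":[0.057,-0.029,-0.021],"delta_rot":[0,0,-0.94],"fingers":1},
    {"slide":[0.059,-0.025,-0.021],"delta_rot":[0,0,-0.94],"fingers":1},
    {"slide":[0.061,-0.02,-0.021],"delta_rot":[0,0,-0.94],"fingers":1},
    {"slide":[0.063,-0.016,-0.021],"delta_rot":[0,0,-0.94],"fingers":1},
    {"slide":[0.064,-0.011,-0.021],"delta_rot":[0,0,-0.94],"fingers":1},
    {"slide":[0.064,-0.006,-0.021],"delta_rot":[0,0,-0.94],"fingers":1},
    {"slide":[0.064,-0.001,-0.021],"delta_rot":[0,0,-0.94],"fingers":1}
  ]
}}

```text
time_s: 28.85
tcp_pos: [0.5911, 0.2469, 0.1833]
eef_rot: [179.9, -0.0, -58.4]
contact_force: [0.5, -0.1, 0.2]
gripper_width: 0.0876
gripper_force: 0.0
```

Request:
{"op": "play_rows", "data": {
  "rows": [
    {"slide":[0.064,0.004,-0.021],"delta_rot":[0,0,-0.94],"fingers":1},
    {"slide":[0.064,0.008,-0.021],"delta_rot":[0,0,-0.94],"fingers":1},
    {"slide":[0.053,0.029,0.036],"delta_rot":[0,0,-0.95],"fingers":1},
    {"slide":[0.051,0.032,0.036],"delta_rot":[0,0,-0.95],"fingers":1},
    {"slide":[0.048,0.036,0.036],"delta_rot":[0,0,-0.95],"fingers":1},
    {"slide":[0.045,0.04,0.036],"delta_rot":[0,0,-0.95],"fingers":1},
    {"slide":[0.042,0.043,0.036],"delta_rot":[0,0,-0.95],"fingers":1},
    {"slide":[0.039,0.046,0.036],"delta_rot":[0,0,-0.95],"fingers":1}
  ]
}}

```text
time_s: 29.85
tcp_pos: [0.6112, 0.1768, 0.1569]
eef_rot: [179.9, 0.1, -23.6]
contact_force: [0.3, -0.1, -0.5]
gripper_width: 0.0877
gripper_force: 0.0
```

Request:
{"op": "play_rows", "data": {
  "rows": [
    {"slide":[0.035,0.049,0.036],"delta_rot":[0,0,-0.95],"fingers":1},
    {"slide":[0.031,0.051,0.036],"delta_rot":[0,0,-0.95],"fingers":1},
    {"slide":[0.027,0.054,0.036],"delta_rot":[0,0,-0.95],"fingers":1},
    {"slide":[0.024,0.056,0.036],"delta_rot":[0,0,-0.95],"fingers":1},
    {"slide":[0.019,0.057,0.036],"delta_rot":[0,0,-0.95],"fingers":1},
    {"slide":[0.015,0.059,0.036],"delta_rot":[0,0,-0.95],"fingers":1},
    {"slide":[0.01,0.059,0.036],"delta_rot":[0,0,-0.95],"fingers":1},
    {"slide":[0,0,0],"delta_rot":[0,0,0],"fingers":1}
  ]
}}

```text
time_s: 30.85
tcp_pos: [0.6241, 0.1147, 0.1191]
eef_rot: [179.9, 0.2, 6.6]
contact_force: [0.1, -0.4, 1.0]
gripper_width: 0.0872
gripper_force: 0.0
```

```bash
python3 chk.py|grep C; python3 plan.py 0.624,0.115,0.018,6.4,1
```

```text
scene C shift px 0 0 score 0.95
30.95 [0.6247 0.1155 0.1201] [1.7997e+02 7.0000e-02 6.6100e+00] [ 0.08 -0.23  0.48] 0.0872
1 {"slide":[-0.002,0.001,0.34],"delta_rot":[0,0.01,0.02],"fingers":1}
2 {"slide":[-0.002,0.001,0.341],"delta_rot":[0.01,0,0.02],"fingers":1}
   ^wp
```

Request:
{"op": "play_rows", "data": {
  "rows": [
    {"slide":[0,0,0.34],"delta_rot":[0,0,0],"fingers":1},
    {"slide":[0,0,0.34],"delta_rot":[0,0,0],"fingers":1},
    {"slide":[0,0,0],"delta_rot":[0,0,0],"fingers":-1},
    {"slide":[0,0,0],"delta_rot":[0,0,0],"fingers":-1},
    {"slide":[0,0,0],"delta_rot":[0,0,0],"fingers":-1},
    {"slide":[0,0,0],"delta_rot":[0,0,0],"fingers":-1},
    {"slide":[0,0,0],"delta_rot":[0,0,0],"fingers":-1}
  ]
}}

```text
time_s: 31.82
tcp_pos: [0.6254, 0.1157, 0.0199]
eef_rot: [-180.0, -0.1, 6.7]
contact_force: [-0.6, 0.7, 7.8]
gripper_width: 0.0437
gripper_force: 45.1
```

Request:
{"op": "play_rows", "data": {
  "rows": [
    {"slide":[0,0,-0.25],"delta_rot":[0,0,0],"fingers":-1},
    {"slide":[0,0,-0.3],"delta_rot":[0,0,0],"fingers":-1},
    {"slide":[0,0,-0.3],"delta_rot":[0,0,0],"fingers":-1},
    {"slide":[0,0,0],"delta_rot":[0,0,0],"fingers":-1},
    {"slide":[0,0,0],"delta_rot":[0,0,0],"fingers":-1},
    {"slide":[0,0,0],"delta_rot":[0,0,0],"fingers":-1}
  ]
}}

```text
time_s: 32.58
tcp_pos: [0.6239, 0.1151, 0.1446]
eef_rot: [180.0, 0.2, 6.7]
contact_force: [0.1, 0.1, -3.0]
gripper_width: 0.0435
gripper_force: 45.0
```

```bash
echo TRAY;python3 plan.py 0.56,0.24,0.2,-50,-1 0.459,0.3205,0.2,-93,-1
```

```text
TRAY
32.58 [0.6239 0.1151 0.1446] [1.7996e+02 1.6000e-01 6.7000e+00] [ 0.12  0.11 -3.03] 0.0435
1 {"slide":[-0.025,-0.067,-0.028],"delta_rot":[0,0,0.95],"fingers":-1}
2 {"slide":[-0.03,-0.065,-0.028],"delta_rot":[0,0,0.95],"fingers":-1}
3 {"slide":[-0.035,-0.063,-0.028],"delta_rot":[0,0,0.95],"fingers":-1}
4 {"slide":[-0.04,-0.06,-0.028],"delta_rot":[0,0,0.95],"fingers":-1}
5 {"slide":[-0.044,-0.057,-0.029],"delta_rot":[0,0,0.95],"fingers":-1}
6 {"slide":[-0.048,-0.053,-0.028],"delta_rot":[0,0,0.95],"fingers":-1}
7 {"slide":[-0.052,-0.049,-0.029],"delta_rot":[0,0,0.95],"fingers":-1}
8 {"slide":[-0.056,-0.045,-0.028],"delta_rot":[0.01,0,0.95],"fingers":-1}
9 {"slide":[-0.059,-0.041,-0.029],"delta_rot":[0,0,0.95],"fingers":-1}
10 {"slide":[-0.062,-0.037,-0.028],"delta_rot":[0.01,0.01,0.95],"fingers":-1}
11 {"slide":[-0.065,-0.032,-0.029],"delta_rot":[0,0,0.96],"fingers":-1}
12 {"slide":[-0.067,-0.026,-0.028],"delta_rot":[0.01,0.01,0.95],"fingers":-1}
13 {"slide":[-0.069,-0.021,-0.029],"delta_rot":[0,0,0.96],"fingers":-1}
   ^wp
14 {"slide":[-0.084,0.017,0],"delta_rot":[0,0,0.94],"fingers":-1}
15 {"slide":[-0.083,0.023,0],"delta_rot":[0,0,0.94],"fingers":-1}
16 {"slide":[-0.081,0.03,0],"delta_rot":[0,0,0.94],"fingers":-1}
17 {"slide":[-0.079,0.036,0],"delta_rot":[0,0,0.94],"fingers":-1}
18 {"slide":[-0.076,0.041,0],"delta_rot":[0,0,0.94],"fingers":-1}
19 {"slide":[-0.072,0.047,0],"delta_rot":[0,0,0.94],"fingers":-1}
20 {"slide":[-0.068,0.052,0],"delta_rot":[0,0,0.94],"fingers":-1}
21 {"slide":[-0.065,0.057,0],"delta_rot":[0,0,0.93],"fingers":-1}
22 {"slide":[-0.06,0.062,0],"delta_rot":[0,0,0.94],"fingers":-1}
23 {"slide":[-0.055,0.066,0],"delta_rot":[0,0,0.93],"fingers":-1}
   ^wp
```

C is a shell (~0.27 kg) and goes to the bin's middle slot. I'm verifying the bin's contents before lowering.

```bash
python3 plan.py 0.62,0.1,0.27,-5,-1 0.526,-0.302,0.27,-93,-1
```

```text
32.58 [0.6239 0.1151 0.1446] [1.7996e+02 1.6000e-01 6.7000e+00] [ 0.12  0.11 -3.03] 0.0435
1 {"slide":[-0.013,0.033,-0.279],"delta_rot":[0,0.01,0.85],"fingers":-1}
2 {"slide":[-0.011,0.033,-0.278],"delta_rot":[0.01,0.01,0.85],"fingers":-1}
3 {"slide":[-0.008,0.034,-0.279],"delta_rot":[0,0.01,0.85],"fingers":-1}
   ^wp
4 {"slide":[-0.02,0.136,0],"delta_rot":[0,0,0.96],"fingers":-1}
5 {"slide":[-0.009,0.137,0],"delta_rot":[0,0,0.96],"fingers":-1}
6 {"slide":[0.002,0.138,0],"delta_rot":[0,0,0.96],"fingers":-1}
7 {"slide":[0.012,0.137,0],"delta_rot":[0,0,0.96],"fingers":-1}
8 {"slide":[0.023,0.136,0],"delta_rot":[0,0,0.96],"fingers":-1}
9 {"slide":[0.033,0.134,0],"delta_rot":[0,0,0.96],"fingers":-1}
10 {"slide":[0.043,0.131,0],"delta_rot":[0,0,0.96],"fingers":-1}
11 {"slide":[0.053,0.127,0],"delta_rot":[0,0,0.96],"fingers":-1}
12 {"slide":[0.062,0.123,0],"delta_rot":[0,0,0.96],"fingers":-1}
13 {"slide":[0.072,0.117,0],"delta_rot":[0,0,0.96],"fingers":-1}
14 {"slide":[0.08,0.112,0],"delta_rot":[0,0,0.96],"fingers":-1}
15 {"slide":[0.089,0.105,0],"delta_rot":[0,0,0.96],"fingers":-1}
16 {"slide":[0.097,0.098,0],"delta_rot":[0,0,0.96],"fingers":-1}
17 {"slide":[0.104,0.09,0],"delta_rot":[0,0,0.96],"fingers":-1}
18 {"slide":[0.11,0.082,0],"delta_rot":[0,0,0.96],"fingers":-1}
19 {"slide":[0.116,0.073,0],"delta_rot":[0,0,0.96],"fingers":-1}
20 {"slide":[0.122,0.064,0],"delta_rot":[0,0,0.96],"fingers":-1}
21 {"slide":[0.126,0.055,0],"delta_rot":[0,0,0.96],"fingers":-1}
22 {"slide":[0.13,0.045,0.001],"delta_rot":[0,0,0.96],"fingers":-1}
23 {"slide":[0.133,0.034,0],"delta_rot":[0,0,0.96],"fingers":-1}
   ^wp
```

Request:
{"op": "play_rows", "data": {
  "rows": [
    {"slide":[-0.013,0.033,-0.279],"delta_rot":[0,0,0.85],"fingers":-1},
    {"slide":[-0.011,0.033,-0.279],"delta_rot":[0,0,0.85],"fingers":-1},
    {"slide":[-0.008,0.034,-0.279],"delta_rot":[0,0,0.85],"fingers":-1},
    {"slide":[-0.02,0.136,0],"delta_rot":[0,0,0.96],"fingers":-1},
    {"slide":[-0.009,0.137,0],"delta_rot":[0,0,0.96],"fingers":-1},
    {"slide":[0.002,0.138,0],"delta_rot":[0,0,0.96],"fingers":-1},
    {"slide":[0.012,0.137,0],"delta_rot":[0,0,0.96],"fingers":-1},
    {"slide":[0.023,0.136,0],"delta_rot":[0,0,0.96],"fingers":-1}
  ]
}}

```text
time_s: 33.58
tcp_pos: [0.5968, -0.001, 0.2703]
eef_rot: [179.9, 0.1, -27.1]
contact_force: [-0.8, -0.4, -2.8]
gripper_width: 0.0437
gripper_force: 45.0
```

Request:
{"op": "play_rows", "data": {
  "rows": [
    {"slide":[0.033,0.134,0],"delta_rot":[0,0,0.96],"fingers":-1},
    {"slide":[0.043,0.131,0],"delta_rot":[0,0,0.96],"fingers":-1},
    {"slide":[0.053,0.127,0],"delta_rot":[0,0,0.96],"fingers":-1},
    {"slide":[0.062,0.123,0],"delta_rot":[0,0,0.96],"fingers":-1},
    {"slide":[0.072,0.117,0],"delta_rot":[0,0,0.96],"fingers":-1},
    {"slide":[0.08,0.112,0],"delta_rot":[0,0,0.96],"fingers":-1},
    {"slide":[0.089,0.105,0],"delta_rot":[0,0,0.96],"fingers":-1},
    {"slide":[0.097,0.098,0],"delta_rot":[0,0,0.96],"fingers":-1}
  ]
}}

```text
time_s: 34.58
tcp_pos: [0.5591, -0.1617, 0.2703]
eef_rot: [179.9, 0.1, -62.3]
contact_force: [0.2, -0.8, -2.3]
gripper_width: 0.0438
gripper_force: 45.0
```

Request:
{"op": "play_rows", "data": {
  "rows": [
    {"slide":[0.104,0.09,0],"delta_rot":[0,0,0.96],"fingers":-1},
    {"slide":[0.11,0.082,0],"delta_rot":[0,0,0.96],"fingers":-1},
    {"slide":[0.116,0.073,0],"delta_rot":[0,0,0.96],"fingers":-1},
    {"slide":[0.122,0.064,0],"delta_rot":[0,0,0.96],"fingers":-1},
    {"slide":[0.126,0.055,0],"delta_rot":[0,0,0.96],"fingers":-1},
    {"slide":[0.13,0.045,0],"delta_rot":[0,0,0.96],"fingers":-1},
    {"slide":[0.133,0.034,0],"delta_rot":[0,0,0.96],"fingers":-1},
    {"slide":[0,0,0],"delta_rot":[0,0,0],"fingers":-1}
  ]
}}

```text
time_s: 35.58
tcp_pos: [0.5261, -0.3025, 0.2702]
eef_rot: [179.8, 0.0, -93.1]
contact_force: [0.5, 0.6, -2.4]
gripper_width: 0.0437
gripper_force: 45.0
```

```bash
python3 - <<'E'
from h import *
i=snap('wrist','w4');j=snap('side','s4');k=snap('scene','c4')
cv2.imwrite('pics/q4.png',np.vstack([np.hstack([cv2.resize(i,(400,300)),cv2.resize(k[180:360,60:300],(400,300))]),np.hstack([cv2.resize(j,(400,300)),cv2.resize(k[210:390,280:520],(400,300))])]))
E
python3 plan.py 0.526,-0.302,0.2,-93,-1
```

```text
35.73 [ 0.5268 -0.3013  0.271 ] [ 1.7992e+02  3.0000e-02 -9.2930e+01] [ 0.21  0.57 -1.7 ] 0.0436
1 {"slide":[0.003,0.002,0.237],"delta_rot":[0.01,0,0.01],"fingers":-1}
2 {"slide":[0.002,0.002,0.236],"delta_rot":[0.01,0.01,0.01],"fingers":-1}
   ^wp
```

View pics/q4.png

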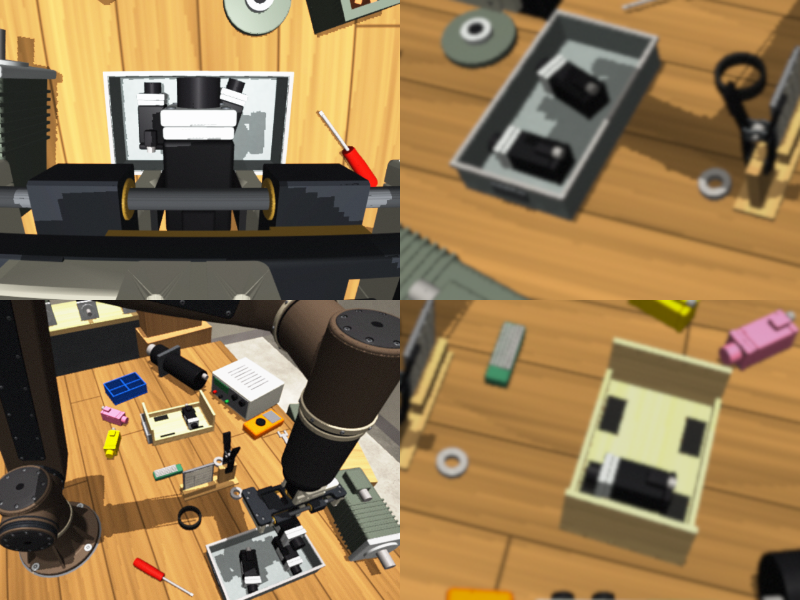

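The bin now holds A where it was placed, but D has been knocked: it sits turned, with its cap swung toward the middle. Measuring D's pose against A as a reference.

```bash
python3 - <<'E'
from h import *
q=lambda X,Y:(60+(X-400)/1.6667,180+Y/1.6667)
for n,f,s in(('D',q(553,67),q(601,87)),('A',q(511,139),q(556,153))):
    F=atz('c4',f,.048)[:2];S=atz('c4',s,.055)[:2];u=F-S;print(n,F.round(3),S.round(3),np.linalg.norm(u).round(3),'yaw',np.degrees(np.arctan2(u[1],u[0])).round(1),'mid',(S+u/np.linalg.norm(u)*.026).round(3))
# wrist flange pts, w4 full px
print('D flange',atz('w4',(466,188),.048).round(3),'cap',atz('w4',(474,165),.04).round(3)); print('A flange',atz('w4',(302,200),.048).round(3),'cap',atz('w4',(300,165),.04).round(3))
i=cv2.imread('pics/c4.png')[205:285,110:200];j=cv2.imread('pics/w4.png')[100:320,170:490]
cv2.imwrite('pics/q5.png',np.hstack([cv2.resize(i,(400,356),interpolation=2),cv2.resize(j,(400,275),interpolation=2)[:275] if 0 else cv2.resize(j,(400,356),interpolation=2)]))
E
```

```text
D [ 0.471 -0.342] [ 0.49  -0.259] 0.085 yaw -103.2 mid [ 0.484 -0.285]
A [ 0.599 -0.342] [ 0.608 -0.272] 0.071 yaw -96.7 mid [ 0.605 -0.297]
D flange [ 0.374 -0.312  0.048] cap [ 0.364 -0.334  0.04 ]
A flange [ 0.541 -0.308  0.048] cap [ 0.541 -0.343  0.04 ]
```

View pics/q5.png

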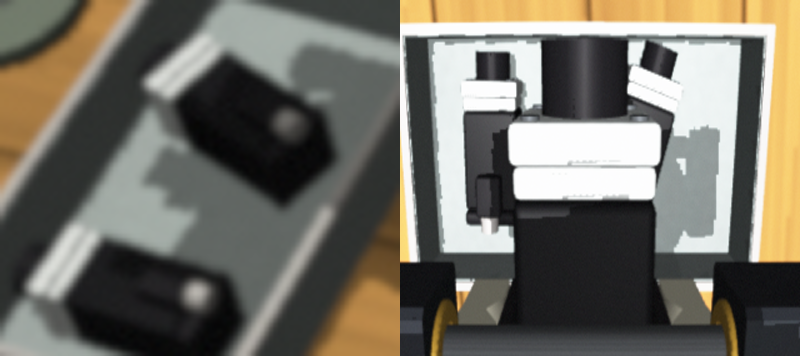

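```bash
python3 - <<'E'
from h import *
print('scene D stub',atz('c4',(175.3,232.4),.055).round(3),'fl',atz('c4',(151.6,219.6),.048).round(3),'A stub',atz('c4',(154.6,270.6),.055).round(3),'fl',atz('c4',(124.2,263),.048).round(3))
print('wrist D fl',atz('w4',(374,154.4),.048).round(3),'cap',atz('w4',(378,129),.04).round(3),'A fl',atz('w4',(242,158.7),.048).round(3),'stub',atz('w4',(240.4,239),.055).round(3))
E
```

```text
scene D stub [ 0.494 -0.271  0.055] fl [ 0.469 -0.343  0.048] A stub [ 0.604 -0.271  0.055] fl [ 0.6   -0.348  0.048]
wrist D fl [ 0.468 -0.35   0.048] cap [ 0.462 -0.374  0.04 ] A fl [ 0.598 -0.353  0.048] stub [ 0.607 -0.273  0.055]
```

D is turned to ≈−109° with its rear corner at x≈0.521, leaving a 61–71 mm gap beside A. That gap takes C (44 mm) but not the fingers around it. I'll release C with its underside in the gap and the fingertips just above the neighbours' tops.

```bash
python3 plan.py 0.547,-0.305,0.12,-96,-1 0.547,-0.305,0.053,-96,-1
```

```text
35.73 [ 0.5268 -0.3013  0.271 ] [ 1.7992e+02  3.0000e-02 -9.2930e+01] [ 0.21  0.57 -1.7 ] 0.0436
1 {"slide":[0.006,-0.046,0.335],"delta_rot":[0.01,0,0.22],"fingers":-1}
2 {"slide":[0.005,-0.046,0.336],"delta_rot":[0,0,0.22],"fingers":-1}
3 {"slide":[0.005,-0.045,0.335],"delta_rot":[0.01,0.01,0.23],"fingers":-1}
   ^wp
4 {"slide":[0,0,0.224],"delta_rot":[0,0,0],"fingers":-1}
5 {"slide":[0,0,0.223],"delta_rot":[0,0,0],"fingers":-1}
   ^wp
```

Request:
{"op": "play_rows", "data": {
  "rows": [
    {"slide":[0.006,-0.046,0.335],"delta_rot":[0,0,0.22],"fingers":-1},
    {"slide":[0.005,-0.046,0.335],"delta_rot":[0,0,0.22],"fingers":-1},
    {"slide":[0.005,-0.046,0.335],"delta_rot":[0,0,0.22],"fingers":-1},
    {"slide":[0,0,0.1],"delta_rot":[0,0,0],"fingers":-1},
    {"slide":[0,0,0.1],"delta_rot":[0,0,0],"fingers":-1},
    {"slide":[0,0,0.1],"delta_rot":[0,0,0],"fingers":-1},
    {"slide":[0,0,0.14],"delta_rot":[0,0,0],"fingers":-1},
    {"slide":[0,0,0],"delta_rot":[0,0,0],"fingers":-1}
  ]
}}

```text
time_s: 36.72
tcp_pos: [0.5467, -0.3053, 0.0545]
eef_rot: [179.9, 0.0, -96.0]
contact_force: [0.3, -0.2, -0.9]
gripper_width: 0.0436
gripper_force: 45.0
```

Request:
{"op": "play_rows", "data": {
  "rows": [
    {"slide":[0,0,0],"delta_rot":[0,0,0],"fingers":-1}
  ]
}}

```text
time_s: 36.85
tcp_pos: [0.5482, -0.3058, 0.0564]
eef_rot: [-179.9, -0.0, -96.0]
contact_force: [0.2, 0.3, -2.4]
gripper_width: 0.0436
gripper_force: 45.0
```

Request:
{"op": "play_rows", "data": {
  "rows": [
    {"slide":[0,0,0],"delta_rot":[0,0,0],"fingers":0.25},
    {"slide":[0,0,0],"delta_rot":[0,0,0],"fingers":0.25},
    {"slide":[0,0,0],"delta_rot":[0,0,0],"fingers":0.25},
    {"slide":[0,0,-0.1],"delta_rot":[0,0,0],"fingers":0.25},
    {"slide":[0,0,-0.33],"delta_rot":[0,0,0],"fingers":0.25},
    {"slide":[0,0,-0.33],"delta_rot":[0,0,0],"fingers":0.25},
    {"slide":[0,0,-0.33],"delta_rot":[0,0,0],"fingers":0.25},
    {"slide":[0,0,-0.33],"delta_rot":[0,0,0],"fingers":0.25}
  ]
}}

```text
time_s: 37.85
tcp_pos: [0.5471, -0.3055, 0.2713]
eef_rot: [-179.9, -0.0, -96.0]
contact_force: [1.0, -0.6, -0.4]
gripper_width: 0.0547
gripper_force: 0.0
```

Request:
{"op": "play_rows", "data": {
  "rows": [
    {"slide":[0,0,0],"delta_rot":[0,0,0],"fingers":0.25}
  ]
}}

```text
time_s: 37.98
tcp_pos: [0.5493, -0.3065, 0.2746]
eef_rot: [-179.5, -0.1, -96.0]
contact_force: [-0.7, -0.1, -1.3]
gripper_width: 0.0543
gripper_force: 0.0
```

```bash
python3 - <<'E'
from h import *
i=snap('wrist','w5');k=snap('scene','c5')
j=cv2.resize(k[180:330,80:230],(400,400),interpolation=2)
cv2.imwrite('pics/q6.png',np.hstack([j,cv2.resize(i[:330,110:440],(400,400),interpolation=2)]))
E
python3 plan.py 0.45,0.06,0.37,0,1
```

```text
38.08 [ 0.5474 -0.3054  0.2696] [-179.87   -0.    -96.01] [-0.84  0.66 -1.04] 0.055
1 {"slide":[-0.107,0.041,-0.031],"delta_rot":[0,0,-0.95],"fingers":1}
2 {"slide":[-0.11,0.033,-0.031],"delta_rot":[0,0,-0.95],"fingers":1}
3 {"slide":[-0.112,0.024,-0.03],"delta_rot":[0,0,-0.95],"fingers":1}
4 {"slide":[-0.113,0.016,-0.031],"delta_rot":[0,0,-0.95],"fingers":1}
5 {"slide":[-0.114,0.007,-0.03],"delta_rot":[0,0,-0.95],"fingers":1}
6 {"slide":[-0.115,-0.002,-0.031],"delta_rot":[0,0,-0.95],"fingers":1}
7 {"slide":[-0.114,-0.01,-0.03],"delta_rot":[0,0,-0.95],"fingers":1}
8 {"slide":[-0.113,-0.019,-0.031],"delta_rot":[0,0,-0.95],"fingers":1}
9 {"slide":[-0.111,-0.028,-0.03],"delta_rot":[0,0,-0.95],"fingers":1}
10 {"slide":[-0.109,-0.036,-0.031],"delta_rot":[0,0,-0.95],"fingers":1}
11 {"slide":[-0.106,-0.044,-0.03],"delta_rot":[0,0,-0.95],"fingers":1}
12 {"slide":[-0.102,-0.052,-0.031],"delta_rot":[0,0,-0.95],"fingers":1}
13 {"slide":[-0.098,-0.06,-0.03],"delta_rot":[0,0,-0.95],"fingers":1}
14 {"slide":[-0.093,-0.067,-0.031],"delta_rot":[0,0,-0.96],"fingers":1}
15 {"slide":[-0.088,-0.074,-0.03],"delta_rot":[0,0,-0.95],"fingers":1}
16 {"slide":[-0.082,-0.08,-0.031],"delta_rot":[0,0,-0.96],"fingers":1}
17 {"slide":[-0.075,-0.086,-0.03],"delta_rot":[0,0,-0.95],"fingers":1}
18 {"slide":[-0.068,-0.092,-0.031],"delta_rot":[0,-0.01,-0.96],"fingers":1}
19 {"slide":[-0.061,-0.097,-0.03],"delta_rot":[0,0,-0.95],"fingers":1}
20 {"slide":[-0.054,-0.101,-0.03],"delta_rot":[0,-0.01,-0.96],"fingers":1}
21 {"slide":[-0.046,-0.105,-0.031],"delta_rot":[0,0,-0.95],"fingers":1}
22 {"slide":[-0.038,-0.108,-0.03],"delta_rot":[0,-0.01,-0.96],"fingers":1}
   ^wp
```

View pics/q6.png

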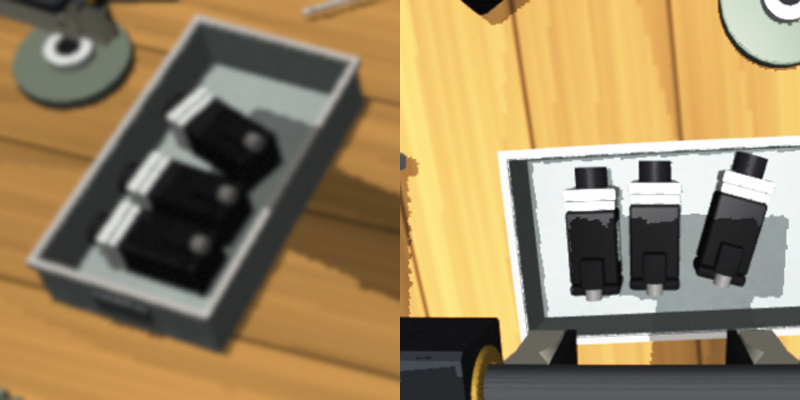

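All three shells lie flat on the bin floor (crop ≈(595,235), (655,235), (733,220)). Moving to a view over the stand and pocket.

Request:
{"op": "play_rows", "data": {
  "rows": [
    {"slide":[-0.107,0.041,-0.06],"delta_rot":[0,0,-0.95],"fingers":1},
    {"slide":[-0.11,0.033,-0.06],"delta_rot":[0,0,-0.95],"fingers":1},
    {"slide":[-0.112,0.024,-0.06],"delta_rot":[0,0,-0.95],"fingers":1},
    {"slide":[-0.113,0.016,-0.06],"delta_rot":[0,0,-0.95],"fingers":1},
    {"slide":[-0.114,0.007,-0.06],"delta_rot":[0,0,-0.95],"fingers":1},
    {"slide":[-0.115,-0.002,-0.06],"delta_rot":[0,0,-0.95],"fingers":1},
    {"slide":[-0.114,-0.01,-0.06],"delta_rot":[0,0,-0.95],"fingers":1},
    {"slide":[-0.113,-0.019,-0.06],"delta_rot":[0,0,-0.95],"fingers":1}
  ]
}}

```text
time_s: 39.08
tcp_pos: [0.5111, -0.1721, 0.3393]
eef_rot: [179.9, 0.1, -61.0]
contact_force: [0.7, -1.1, 0.9]
gripper_width: 0.0878
gripper_force: 0.0
```

Request:
{"op": "play_rows", "data": {
  "rows": [
    {"slide":[-0.111,-0.028,-0.06],"delta_rot":[0,0,-0.95],"fingers":1},
    {"slide":[-0.109,-0.036,-0.06],"delta_rot":[0,0,-0.95],"fingers":1},
    {"slide":[-0.106,-0.044,-0.06],"delta_rot":[0,0,-0.95],"fingers":1},
    {"slide":[-0.102,-0.052,0],"delta_rot":[0,0,-0.95],"fingers":1},
    {"slide":[-0.098,-0.06,0],"delta_rot":[0,0,-0.95],"fingers":1},
    {"slide":[-0.093,-0.067,0],"delta_rot":[0,0,-0.95],"fingers":1},
    {"slide":[-0.088,-0.074,0],"delta_rot":[0,0,-0.95],"fingers":1},
    {"slide":[-0.082,-0.08,0],"delta_rot":[0,0,-0.95],"fingers":1}
  ]
}}

```text
time_s: 40.08
tcp_pos: [0.4759, -0.0392, 0.3661]
eef_rot: [179.9, 0.1, -26.2]
contact_force: [0.4, -0.3, -0.0]
gripper_width: 0.0876
gripper_force: 0.0
```

Request:
{"op": "play_rows", "data": {
  "rows": [
    {"slide":[-0.075,-0.086,0],"delta_rot":[0,0,-0.95],"fingers":1},
    {"slide":[-0.068,-0.092,0],"delta_rot":[0,0,-0.96],"fingers":1},
    {"slide":[-0.061,-0.097,0],"delta_rot":[0,0,-0.96],"fingers":1},
    {"slide":[-0.054,-0.101,0],"delta_rot":[0,0,-0.96],"fingers":1},
    {"slide":[-0.046,-0.105,0],"delta_rot":[0,0,-0.96],"fingers":1},
    {"slide":[-0.038,-0.108,0],"delta_rot":[0,0,-0.96],"fingers":1},
    {"slide":[0,0,0],"delta_rot":[0,0,0],"fingers":1},
    {"slide":[0,0,0],"delta_rot":[0,0,0],"fingers":1}
  ]
}}

```text
time_s: 41.08
tcp_pos: [0.4501, 0.0596, 0.3666]
eef_rot: [180.0, 0.1, -0.0]
contact_force: [-0.2, 0.2, -1.4]
gripper_width: 0.0879
gripper_force: 0.0
```

```bash
python3 - <<'E'
from h import *
i=snap('wrist','w6');print(r.get_state()['tcp_pos'],r.get_state()['eef_rot'])
cv2.imwrite('pics/q7.png',cv2.resize(i[60:360,60:460],(800,600),interpolation=2))
E
```

```text
[0.45021621 0.05953503 0.36674964] [ 1.79971228e+02  4.08582072e-02 -4.86687048e-02]
```

View pics/q7.png

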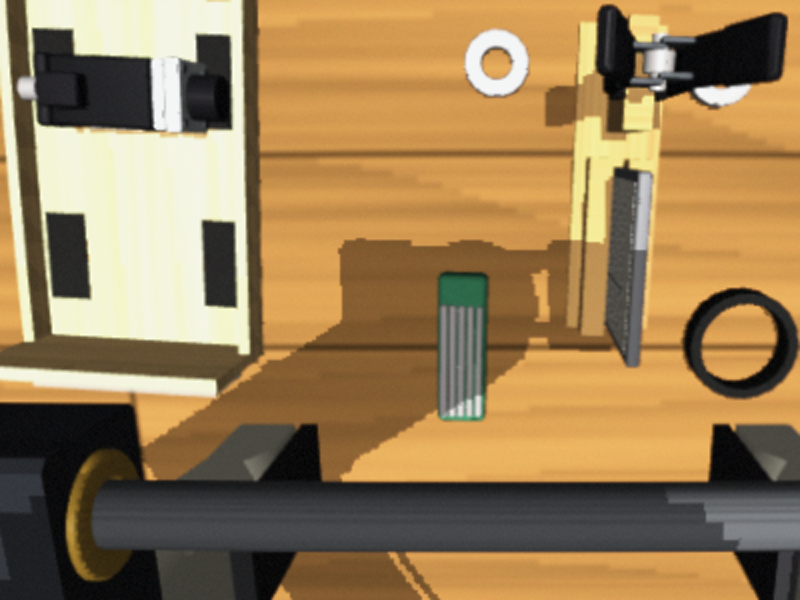

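The view shows the card's top edge from (645,172) to (634,363), clamp pivot (658,60), handle tips (~602,50) and (782,48), and the tray's −x board top corner at (218,393).

```bash
python3 - <<'E'
from h import *
W=lambda X,Y:(60+X/2,60+Y/2)
for n,p,z in(('card f',(645,172),.128),('card r',(634,363),.128),('pivot',(658,60),.142),('tipR',(782,48),.213),('tipL',(604,50),.213),('board top',(640,112),.09),('tray -x-y',(217,393),.09),('tray-x outer mid',(0,377),.09),('stand FR',(661,18),.008),('stand FL',(581,22),.008),('stand RL',(569,325),.008)):
    print(n,atz('w6',W(*p),z).round(4))
S=lambda X,Y:('scene0',(190+X/2.857,190+Y/2.857)); D=lambda X,Y:('side0',(220+X/2.857,145+Y/2.857))
def t(n,*o): X,e=tri(*o);print('tri',n,X.round(4),np.round(e,4))
t('card r',('w6',W(634,364)),S(312,55),D(208,377)); t('card f',('w6',W(645,171)),S(268,155),D(350,333))
t('pivot',('w6',W(658,60)),S(243,195),D(412,293)); t('tray -x-y',('w6',W(217,393)),S(625,124),D(72,182))
print('scene card r at z.128',atz('scene0',S(312,55)[1],.128),atz('side0',D(208,377)[1],.128),'f',atz('scene0',S(268,155)[1],.128),atz('side0',D(350,333)[1],.128))
E
```

```text
card f [ 0.5079 -0.0085  0.128 ]
card r [ 0.4062 -0.0066  0.128 ]
pivot [ 0.561  -0.0105  0.142 ]
tipR [ 0.5582 -0.0463  0.213 ]
tipL [0.5568 0.0236 0.213 ]
board top [ 0.5393 -0.011   0.09  ]
tray -x-y [0.3768 0.2392 0.09  ]
tray-x outer mid [0.3869 0.3753 0.09  ]
stand FR [ 0.6014 -0.0357  0.008 ]
stand FL [0.5987 0.0155 0.008 ]
stand RL [0.3998 0.0202 0.008 ]
tri card r [ 0.4048 -0.0043  0.1217] [0.0034 0.0038 0.0012]
tri card f [ 0.5084 -0.0072  0.1228] [0.0022 0.0035 0.0018]
tri pivot [ 0.559  -0.0073  0.1418] [0.0037 0.002  0.0024]
tri tray -x-y [0.3794 0.2413 0.0865] [0.0037 0.0039 0.0055]
scene card r at z.128 [0.40998585 0.0012343  0.128     ] [ 0.40435521 -0.00910057  0.128     ] f [ 0.51104167 -0.00243225  0.128     ] [ 0.50765314 -0.01202654  0.128     ]
```

```bash
python3 plan.py 0.315,0.32,0.23,0,1
```

```text
41.12 [0.4502 0.0595 0.3667] [ 1.7997e+02  4.0000e-02 -5.0000e-02] [ 1.15  0.26 -0.74] 0.0877
1 {"slide":[-0.129,-0.248,0.13],"delta_rot":[0,0,0],"fingers":1}
2 {"slide":[-0.129,-0.248,0.13],"delta_rot":[0,0,0],"fingers":1}
3 {"slide":[-0.129,-0.248,0.13],"delta_rot":[0,0,0],"fingers":1}
4 {"slide":[-0.129,-0.248,0.13],"delta_rot":[0,0,0],"fingers":1}
5 {"slide":[-0.129,-0.248,0.13],"delta_rot":[0,0,0],"fingers":1}
6 {"slide":[-0.129,-0.248,0.131],"delta_rot":[0,0,-0.01],"fingers":1}
7 {"slide":[-0.128,-0.248,0.13],"delta_rot":[0.01,0.01,0],"fingers":1}
   ^wp
```

Request:
{"op": "play_rows", "data": {
  "rows": [
    {"slide":[-0.129,-0.248,0.13],"delta_rot":[0,0,0],"fingers":1},
    {"slide":[-0.129,-0.248,0.13],"delta_rot":[0,0,0],"fingers":1},
    {"slide":[-0.129,-0.248,0.13],"delta_rot":[0,0,0],"fingers":1},
    {"slide":[-0.129,-0.248,0.13],"delta_rot":[0,0,0],"fingers":1},
    {"slide":[-0.129,-0.248,0.13],"delta_rot":[0,0,0],"fingers":1},
    {"slide":[-0.129,-0.248,0.13],"delta_rot":[0,0,0],"fingers":1},
    {"slide":[-0.129,-0.248,0.13],"delta_rot":[0,0,0],"fingers":1}
  ]
}}

```text
time_s: 42.0
tcp_pos: [0.3143, 0.321, 0.2301]
eef_rot: [-180.0, -0.0, -0.1]
contact_force: [1.3, 0.4, 0.1]
gripper_width: 0.0876
gripper_force: 0.0
```

Request:
{"op": "play_rows", "data": {
  "rows": [
    {"slide":[0,0,0],"delta_rot":[0,0,0],"fingers":1},
    {"slide":[0,0,0],"delta_rot":[0,0,0],"fingers":1},
    {"slide":[0,0,0],"delta_rot":[0,0,0],"fingers":1}
  ]
}}

```text
time_s: 42.38
tcp_pos: [0.3153, 0.3198, 0.2311]
eef_rot: [-180.0, -0.0, -0.1]
contact_force: [0.0, -1.0, -0.2]
gripper_width: 0.0874
gripper_force: 0.0
```

```bash
python3 - <<'E'
from h import *
i=snap('wrist','w7');print(r.get_state()['tcp_pos'],r.get_state()['eef_rot'])
print(proj('w7',[(.382,.242,.09),(.392,.393,.09),(.382,.32,.006)]))
cv2.imwrite('pics/q8.png',cv2.resize(i[0:300,120:520],(800,600),interpolation=2))
E
```

```text
[0.31533957 0.31977054 0.23111188] [-1.79952839e+02 -2.12682241e-02 -6.39687612e-02]
[[416.76951014 138.17758637]
 [220.09146912 125.12524153]
 [315.92958658 137.38395266]]
```

View pics/q8.png

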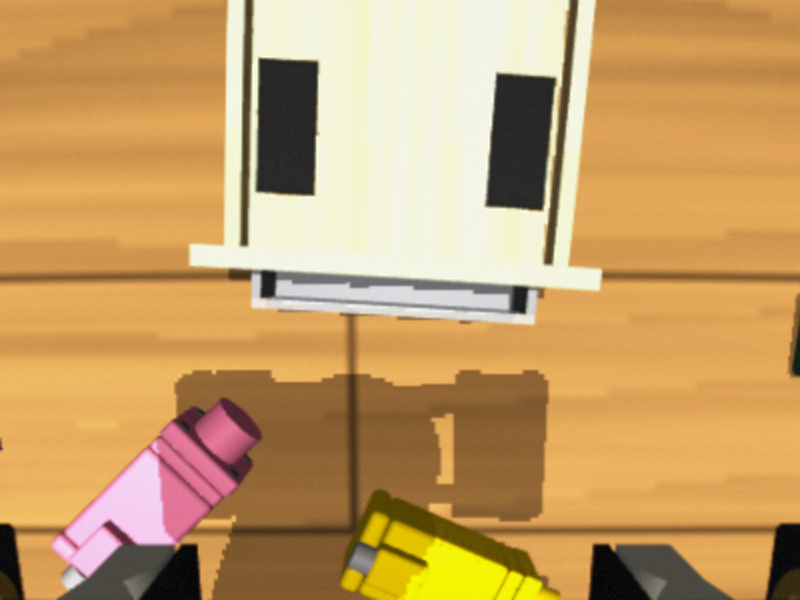

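The view shows the board's top strip from (190,255) to (601,279), and the pocket opening between cheeks at x≈275 and x≈512 with the lip's inner edge at y≈298–313.

```bash
python3 - <<'E'
from h import *
W=lambda X,Y:(120+X/2,Y/2)
P={}
for n,p,z in(('b_out_L',(190,266),.09),('b_out_R',(601,291),.09),('b_in_L',(190,245),.09),('b_in_R',(602,268),.09),('lip_in_L',(274,298),.05),('lip_in_R',(512,313),.05),('lip_out_L',(252,309),.05),('lip_out_R',(535,324),.05)):
    P[n]=atz('w7',W(*p),z);print(n,P[n].round(4))
a=P['b_out_R']-P['b_out_L'];print('yaw',np.degrees(np.arctan2(a[0],-a[1])), 'len',np.linalg.norm(a)); a=P['b_in_R']-P['b_in_L'];print('yaw',np.degrees(np.arctan2(a[0],-a[1])))
a=P['lip_in_R']-P['lip_in_L'];print('yaw lip',np.degrees(np.arctan2(a[0],-a[1])),np.linalg.norm(a)); a=P['lip_out_R']-P['lip_out_L'];print(np.degrees(np.arctan2(a[0],-a[1])),np.linalg.norm(a))
# check z of board from other view w6 corner
print(tri(('w7',W(601,291)),('w6',(60+217/2,60+393/2))), tri(('w7',W(601,291)),('scene0',(190+625/2.857,190+124/2.857)),('side0',(220+72/2.857,145+182/2.857))))
E
python3 plan.py 0.456,-0.006,0.22,-1.3,0.3 0.456,-0.006,0.1,-1.3,0.3
```

```text
b_out_L [0.3862 0.3973 0.09  ]
b_out_R [0.3765 0.2388 0.09  ]
b_in_L [0.394  0.3968 0.09  ]
b_in_R [0.3852 0.2389 0.09  ]
lip_in_L [0.3725 0.3716 0.05  ]
lip_in_R [0.3658 0.267  0.05  ]
lip_out_L [0.3678 0.3815 0.05  ]
lip_out_R [0.3611 0.2566 0.05  ]
yaw -3.4969257785976207 len 0.15881048647210716
yaw -3.2004169286288353
yaw lip -3.6484523340561585 0.1048004748463274
-3.092661344327529 0.12502862354082467
(array([0.37670406, 0.23895537, 0.09030878]), [0.00023332770155715758, 0.0002333277015570368]) (array([0.37968153, 0.24033487, 0.08703977]), [0.003971483734365556, 0.004711059700235923, 0.005060144700728852])
42.42 [0.3153 0.3198 0.2311] [-1.7995e+02 -2.0000e-02 -6.0000e-02] [ 0.62  0.53 -0.51] 0.088
1 {"slide":[0.134,0.31,0.01],"delta_rot":[0,0,0.04],"fingers":0.3}
2 {"slide":[0.135,0.31,0.01],"delta_rot":[0,0,0.04],"fingers":0.3}
3 {"slide":[0.136,0.309,0.011],"delta_rot":[0,0,0.04],"fingers":0.3}
4 {"slide":[0.137,0.309,0.01],"delta_rot":[0,0,0.04],"fingers":0.3}
5 {"slide":[0.139,0.308,0.011],"delta_rot":[0,0,0.04],"fingers":0.3}
6 {"slide":[0.139,0.308,0.01],"delta_rot":[-0.01,0,0.03],"fingers":0.3}
7 {"slide":[0.141,0.308,0.011],"delta_rot":[0,0,0.04],"fingers":0.3}
   ^wp
8 {"slide":[0,0,0.267],"delta_rot":[0,0,0],"fingers":0.3}
9 {"slide":[0,0,0.266],"delta_rot":[0,0,0],"fingers":0.3}
10 {"slide":[-0.001,0,0.267],"delta_rot":[0,0,0],"fingers":0.3}
   ^wp
```

```bash
python3 - <<'E'
from h import *
# re-measure the tray -x board in w3 (yaw -93) vs w7 (yaw 0)
for p in((562,112),(549,112),(178,108),(190,108)): print(p,atz('w3',p,.09).round(4))
i=cv2.imread('pics/w3.png'); g=cv2.cvtColor(i,cv2.COLOR_BGR2GRAY)
for v in(135,160,200,240): print(v,[int(x) for x in g[v,520:575:1]])
E
```

```text
(562, 112) [0.3784 0.2396 0.09  ]
(549, 112) [0.3872 0.2394 0.09  ]
(178, 108) [0.6248 0.2258 0.09  ]
(190, 108) [0.6171 0.2263 0.09  ]
135 [63, 65, 67, 66, 65, 67, 65, 60, 59, 58, 59, 59, 60, 63, 63, 62, 61, 61, 60, 63, 64, 63, 64, 67, 65, 62, 57, 57, 76, 179, 236, 242, 242, 241, 242, 242, 242, 242, 242, 241, 240, 213, 185, 178, 175, 172, 169, 168, 167, 168, 169, 170, 172, 173, 174]
160 [65, 67, 67, 65, 64, 61, 58, 60, 61, 61, 64, 64, 64, 63, 63, 64, 62, 63, 65, 65, 63, 65, 66, 65, 70, 108, 216, 240, 242, 242, 242, 242, 242, 242, 242, 242, 241, 229, 191, 183, 184, 180, 176, 173, 168, 167, 167, 167, 168, 168, 171, 173, 174, 176, 178]
200 [59, 59, 61, 62, 60, 63, 63, 62, 64, 62, 64, 62, 63, 64, 66, 66, 65, 66, 69, 108, 201, 241, 242, 242, 242, 242, 242, 242, 242, 242, 242, 227, 192, 186, 185, 186, 186, 184, 183, 183, 181, 180, 176, 174, 170, 169, 170, 172, 174, 175, 177, 177, 178, 179, 181]
240 [63, 61, 63, 63, 63, 64, 64, 64, 65, 65, 65, 67, 72, 125, 227, 241, 242, 242, 242, 242, 242, 242, 242, 241, 235, 213, 190, 189, 188, 182, 133, 110, 107, 105, 107, 108, 111, 121, 152, 167, 168, 169, 171, 171, 157, 149, 107, 101, 101, 102, 103, 101, 102, 102, 100]
```

Request:
{"op": "play_rows", "data": {
  "rows": [
    {"slide":[0.134,0.31,0.01],"delta_rot":[0,0,0.04],"fingers":0.3},
    {"slide":[0.135,0.31,0.01],"delta_rot":[0,0,0.04],"fingers":0.3},
    {"slide":[0.136,0.309,0.01],"delta_rot":[0,0,0.04],"fingers":0.3},
    {"slide":[0.137,0.309,0.01],"delta_rot":[0,0,0.04],"fingers":0.3},
    {"slide":[0.139,0.308,0.01],"delta_rot":[0,0,0.04],"fingers":0.3},
    {"slide":[0.139,0.308,0.01],"delta_rot":[0,0,0.04],"fingers":0.3},
    {"slide":[0.141,0.308,0.01],"delta_rot":[0,0,0.04],"fingers":0.3}
  ]
}}

```text
time_s: 43.3
tcp_pos: [0.4565, -0.0077, 0.2208]
eef_rot: [-180.0, -0.1, -1.3]
contact_force: [0.5, 0.7, -0.1]
gripper_width: 0.0565
gripper_force: 0.0
```

Request:
{"op": "play_rows", "data": {
  "rows": [
    {"slide":[0,0,0],"delta_rot":[0,0,0],"fingers":0.3},
    {"slide":[0,0,0],"delta_rot":[0,0,0],"fingers":0.3}
  ]
}}

```text
time_s: 43.55
tcp_pos: [0.4558, -0.006, 0.2203]
eef_rot: [-180.0, -0.0, -1.4]
contact_force: [0.3, 0.2, -0.2]
gripper_width: 0.0569
gripper_force: 0.0
```

```bash
python3 plan.py 0.456,-0.006,0.1,-1.3,0.3
```

```text
43.55 [ 0.4558 -0.006   0.2203] [-1.7999e+02 -1.0000e-02 -1.3900e+00] [ 0.26  0.21 -0.22] 0.0569
1 {"slide":[0,0,0.267],"delta_rot":[0,0,-0.01],"fingers":0.3}
2 {"slide":[0.001,0,0.267],"delta_rot":[0,0,0],"fingers":0.3}
3 {"slide":[0,0,0.268],"delta_rot":[0,0,-0.01],"fingers":0.3}
   ^wp
```

Request:
{"op": "play_rows", "data": {
  "rows": [
    {"slide":[0,0,0.267],"delta_rot":[0,0,0],"fingers":0.3},
    {"slide":[0,0,0.267],"delta_rot":[0,0,0],"fingers":0.3},
    {"slide":[0,0,0.267],"delta_rot":[0,0,0],"fingers":0.3},
    {"slide":[0,0,0],"delta_rot":[0,0,0],"fingers":0.3},
    {"slide":[0,0,0],"delta_rot":[0,0,0],"fingers":-1},
    {"slide":[0,0,0],"delta_rot":[0,0,0],"fingers":-1},
    {"slide":[0,0,0],"delta_rot":[0,0,0],"fingers":-1},
    {"slide":[0,0,0],"delta_rot":[0,0,0],"fingers":-1}
  ],
  "squeeze": 20
}}

```text
time_s: 44.55
tcp_pos: [0.4562, -0.0052, 0.1006]
eef_rot: [-180.0, -0.1, -1.3]
contact_force: [-0.3, 0.3, -0.4]
gripper_width: 0.0224
gripper_force: 0.0
```

Request:
{"op": "play_rows", "data": {
  "rows": [
    {"slide":[0,0,0],"delta_rot":[0,0,0],"fingers":-1},
    {"slide":[0,0,0],"delta_rot":[0,0,0],"fingers":-1}
  ]
}}

```text
time_s: 44.8
tcp_pos: [0.4559, -0.0054, 0.1001]
eef_rot: [180.0, -0.0, -1.3]
contact_force: [-0.1, -0.2, 2.2]
gripper_width: 0.0076
gripper_force: 20.0
```

```bash
python3 plan.py 0.455,-0.005,0.25,-1.3,-1 0.376,0.32,0.25,-93.35,-1
```

```text
44.8 [ 0.4559 -0.0054  0.1001] [179.99  -0.    -1.27] [-0.13 -0.18  2.21] 0.0076
1 {"slide":[-0.002,-0.001,-0.333],"delta_rot":[0,0,0],"fingers":-1}
2 {"slide":[-0.002,-0.001,-0.333],"delta_rot":[0,0,0],"fingers":-1}
3 {"slide":[-0.002,-0.001,-0.333],"delta_rot":[0,0,0.01],"fingers":-1}
   ^wp
4 {"slide":[-0.027,-0.103,0],"delta_rot":[0,0,0.96],"fingers":-1}
5 {"slide":[-0.035,-0.1,0],"delta_rot":[0,0,0.96],"fingers":-1}
6 {"slide":[-0.043,-0.097,0],"delta_rot":[0,0,0.96],"fingers":-1}
7 {"slide":[-0.05,-0.094,0],"delta_rot":[0,0,0.96],"fingers":-1}
8 {"slide":[-0.057,-0.089,0],"delta_rot":[0,0,0.96],"fingers":-1}
9 {"slide":[-0.064,-0.085,0],"delta_rot":[0,0,0.95],"fingers":-1}
10 {"slide":[-0.07,-0.08,0],"delta_rot":[0,0,0.96],"fingers":-1}
11 {"slide":[-0.076,-0.074,0],"delta_rot":[0,0,0.95],"fingers":-1}
12 {"slide":[-0.081,-0.068,0],"delta_rot":[0,0,0.96],"fingers":-1}
13 {"slide":[-0.086,-0.062,0],"delta_rot":[0,0,0.95],"fingers":-1}
14 {"slide":[-0.091,-0.055,0],"delta_rot":[0,0,0.96],"fingers":-1}
15 {"slide":[-0.095,-0.048,0],"delta_rot":[0,0,0.95],"fingers":-1}
16 {"slide":[-0.098,-0.04,0],"delta_rot":[0,0,0.96],"fingers":-1}
17 {"slide":[-0.101,-0.033,0],"delta_rot":[0,0,0.95],"fingers":-1}
18 {"slide":[-0.103,-0.025,0],"delta_rot":[0,0,0.96],"fingers":-1}
19 {"slide":[-0.105,-0.017,0],"delta_rot":[0,0,0.95],"fingers":-1}
20 {"slide":[-0.106,-0.009,0],"delta_rot":[0,0,0.96],"fingers":-1}
21 {"slide":[-0.106,-0.001,0],"delta_rot":[0,0,0.95],"fingers":-1}
22 {"slide":[-0.106,0.008,0],"delta_rot":[0,0,0.96],"fingers":-1}
23 {"slide":[-0.105,0.016,0],"delta_rot":[0,0,0.95],"fingers":-1}
24 {"slide":[-0.104,0.023,-0.001],"delta_rot":[0,0,0.96],"fingers":-1}
   ^wp
```

Request:
{"op": "play_rows", "data": {
  "rows": [
    {"slide":[0,0,-0.333],"delta_rot":[0,0,0],"fingers":-1},
    {"slide":[0,0,-0.333],"delta_rot":[0,0,0],"fingers":-1},
    {"slide":[0,0,-0.333],"delta_rot":[0,0,0],"fingers":-1},
    {"slide":[-0.027,-0.103,0],"delta_rot":[0,0,0.96],"fingers":-1},
    {"slide":[-0.035,-0.1,0],"delta_rot":[0,0,0.96],"fingers":-1},
    {"slide":[-0.043,-0.097,0],"delta_rot":[0,0,0.96],"fingers":-1},
    {"slide":[-0.05,-0.094,0],"delta_rot":[0,0,0.96],"fingers":-1},
    {"slide":[-0.057,-0.089,0],"delta_rot":[0,0,0.96],"fingers":-1}
  ]
}}

```text
time_s: 45.8
tcp_pos: [0.4368, 0.0724, 0.2496]
eef_rot: [180.0, 0.0, -23.4]
contact_force: [0.7, -0.3, -0.5]
gripper_width: 0.008
gripper_force: 20.0
```

Request:
{"op": "play_rows", "data": {
  "rows": [
    {"slide":[-0.064,-0.085,0],"delta_rot":[0,0,0.95],"fingers":-1},
    {"slide":[-0.07,-0.08,0],"delta_rot":[0,0,0.96],"fingers":-1},
    {"slide":[-0.076,-0.074,0],"delta_rot":[0,0,0.95],"fingers":-1},
    {"slide":[-0.081,-0.068,0],"delta_rot":[0,0,0.96],"fingers":-1},
    {"slide":[-0.086,-0.062,0],"delta_rot":[0,0,0.95],"fingers":-1},
    {"slide":[-0.091,-0.055,0],"delta_rot":[0,0,0.96],"fingers":-1},
    {"slide":[-0.095,-0.048,0],"delta_rot":[0,0,0.95],"fingers":-1},
    {"slide":[-0.098,-0.04,0],"delta_rot":[0,0,0.96],"fingers":-1}
  ]
}}

```text
time_s: 46.8
tcp_pos: [0.4067, 0.1962, 0.2496]
eef_rot: [180.0, -0.0, -58.4]
contact_force: [0.6, 0.1, -0.4]
gripper_width: 0.0083
gripper_force: 20.0
```

Request:
{"op": "play_rows", "data": {
  "rows": [
    {"slide":[-0.101,-0.033,0],"delta_rot":[0,0,0.95],"fingers":-1},
    {"slide":[-0.103,-0.025,0],"delta_rot":[0,0,0.96],"fingers":-1},
    {"slide":[-0.105,-0.017,0],"delta_rot":[0,0,0.95],"fingers":-1},
    {"slide":[-0.106,-0.009,0],"delta_rot":[0,0,0.96],"fingers":-1},
    {"slide":[-0.106,0,0],"delta_rot":[0,0,0.95],"fingers":-1},
    {"slide":[-0.106,0.008,0],"delta_rot":[0,0,0.96],"fingers":-1},
    {"slide":[-0.105,0.016,0],"delta_rot":[0,0,0.95],"fingers":-1},
    {"slide":[-0.104,0.023,0],"delta_rot":[0,0,0.96],"fingers":-1}
  ]
}}

```text
time_s: 47.8
tcp_pos: [0.3762, 0.3199, 0.2495]
eef_rot: [180.0, -0.0, -93.5]
contact_force: [0.7, -0.0, -1.1]
gripper_width: 0.0078
gripper_force: 20.0
```

Request:
{"op": "play_rows", "data": {
  "rows": [
    {"slide":[0,0,0],"delta_rot":[0,0,0],"fingers":-1},
    {"slide":[0,0,0],"delta_rot":[0,0,0],"fingers":-1},
    {"slide":[0,0,0],"delta_rot":[0,0,0],"fingers":-1}
  ]
}}

```text
time_s: 48.18
tcp_pos: [0.3765, 0.3191, 0.2498]
eef_rot: [180.0, -0.0, -93.3]
contact_force: [-0.1, 0.2, 0.4]
gripper_width: 0.0079
gripper_force: 20.0
```

```bash
python3 plan.py 0.376,0.32,0.19,-93.35,-1 0.376,0.32,0.099,-93.35,-1
python3 - <<'E'
from h import *
i=snap('wrist','w8');j=snap('side','s8');cv2.imwrite('pics/q9.png',np.hstack([cv2.resize(i[:300,150:550],(400,300)),cv2.resize(j[130:280,150:350],(400,300),interpolation=2)]))
E
```

```text
48.17 [0.3765 0.3191 0.2498] [ 1.800e+02 -1.000e-02 -9.328e+01] [-0.08  0.22  0.38] 0.0079
1 {"slide":[-0.003,0.002,0.199],"delta_rot":[0,0,0.01],"fingers":-1}
2 {"slide":[-0.003,0.002,0.2],"delta_rot":[0,0,0.01],"fingers":-1}
   ^wp
3 {"slide":[0,0,0.303],"delta_rot":[0,0,0],"fingers":-1}
4 {"slide":[0,0,0.303],"delta_rot":[0,0,0],"fingers":-1}
   ^wp
```

View pics/q9.png

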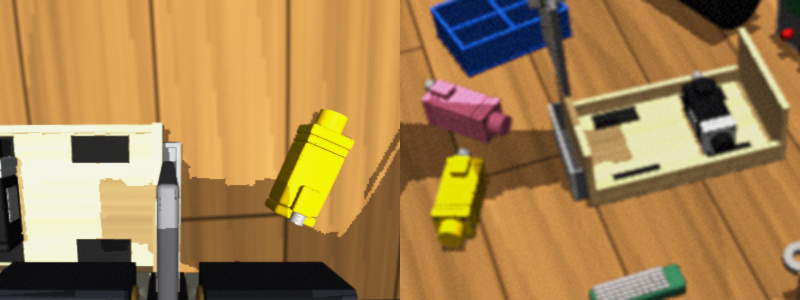

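The card hangs directly over the pocket (left half: card top at x≈168, pocket lip at x≈178). Lowering in stages while watching the force.

Request:
{"op": "play_rows", "data": {
  "rows": [
    {"slide":[-0.003,0.004,0.2],"delta_rot":[0,0,0],"fingers":-1},
    {"slide":[0,0,0.2],"delta_rot":[0,0,0],"fingers":-1},
    {"slide":[0,0,0.2],"delta_rot":[0,0,0],"fingers":-1},
    {"slide":[0,0,0.04],"delta_rot":[0,0,0],"fingers":-1},
    {"slide":[0,0,0.04],"delta_rot":[0,0,0],"fingers":-1},
    {"slide":[0,0,0.04],"delta_rot":[0,0,0],"fingers":-1},
    {"slide":[0,0,0],"delta_rot":[0,0,0],"fingers":-1}
  ]
}}

```text
time_s: 49.15
tcp_pos: [0.376, 0.3201, 0.142]
eef_rot: [-180.0, 0.0, -93.3]
contact_force: [0.2, -0.4, -0.7]
gripper_width: 0.0081
gripper_force: 20.0
```

Request:
{"op": "play_rows", "data": {
  "rows": [
    {"slide":[0,0,0.04],"delta_rot":[0,0,0],"fingers":-1},
    {"slide":[0,0,0.04],"delta_rot":[0,0,0],"fingers":-1},
    {"slide":[0,0,0],"delta_rot":[0,0,0],"fingers":-1}
  ]
}}

```text
time_s: 49.52
tcp_pos: [0.3757, 0.3197, 0.1292]
eef_rot: [180.0, -0.1, -93.3]
contact_force: [0.3, 0.5, -0.1]
gripper_width: 0.0081
gripper_force: 20.0
```

Request:
{"op": "play_rows", "data": {
  "rows": [
    {"slide":[0,0,0.06],"delta_rot":[0,0,0],"fingers":-1},
    {"slide":[0,0,0.06],"delta_rot":[0,0,0],"fingers":-1},
    {"slide":[0,0,0.06],"delta_rot":[0,0,0],"fingers":-1},
    {"slide":[0,0,0.02],"delta_rot":[0,0,0],"fingers":-1},
    {"slide":[0,0,0],"delta_rot":[0,0,0],"fingers":-1},
    {"slide":[0,0,0],"delta_rot":[0,0,0],"fingers":-1}
  ]
}}

```text
time_s: 50.28
tcp_pos: [0.376, 0.3203, 0.1]
eef_rot: [-180.0, 0.0, -93.3]
contact_force: [-0.3, -0.0, -0.2]
gripper_width: 0.0083
gripper_force: 20.0
```

The card is fully seated with no side force. Releasing, lifting, and going to the clamp.

Request:
{"op": "play_rows", "data": {
  "rows": [
    {"slide":[0,0,0],"delta_rot":[0,0,0],"fingers":-0.65},
    {"slide":[0,0,0],"delta_rot":[0,0,0],"fingers":-0.65},
    {"slide":[0,0,0],"delta_rot":[0,0,0],"fingers":-0.65},
    {"slide":[0,0,-0.1],"delta_rot":[0,0,0],"fingers":-0.65},
    {"slide":[0,0,-0.3],"delta_rot":[0,0,0],"fingers":-0.65},
    {"slide":[0,0,-0.3],"delta_rot":[0,0,0],"fingers":-0.65},
    {"slide":[0,0,-0.3],"delta_rot":[0,0,0],"fingers":-0.65},
    {"slide":[0,0,0],"delta_rot":[0,0,0],"fingers":-0.65}
  ]
}}

```text
time_s: 51.28
tcp_pos: [0.3772, 0.3217, 0.2548]
eef_rot: [-179.8, 0.4, -93.3]
contact_force: [-0.5, 0.3, -0.6]
gripper_width: 0.0154
gripper_force: 0.0
```

Request:
{"op": "play_rows", "data": {
  "rows": [
    {"slide":[0,0,0],"delta_rot":[0,0,0],"fingers":-0.65},
    {"slide":[0,0,0],"delta_rot":[0,0,0],"fingers":-0.65}
  ]
}}

```text
time_s: 51.52
tcp_pos: [0.3755, 0.3195, 0.2491]
eef_rot: [180.0, -0.1, -93.3]
contact_force: [-0.0, 0.1, 0.1]
gripper_width: 0.0154
gripper_force: 0.0
```

```bash
python3 - <<'E'
from h import *
i=snap('wrist','w9');j=snap('side','s9');cv2.imwrite('pics/q10.png',np.hstack([cv2.resize(i[:300,150:550],(400,300)),cv2.resize(j[130:280,150:350],(400,300),interpolation=2)]))
E
python3 plan.py 0.559,-0.009,0.26,-1.3,1
```

```text
51.62 [0.3757 0.3197 0.249 ] [ 1.7995e+02 -9.0000e-02 -9.3300e+01] [ 0.87  0.58 -1.18] 0.0153
1 {"slide":[0.101,-0.064,-0.003],"delta_rot":[0,0,-0.96],"fingers":1}
2 {"slide":[0.105,-0.056,-0.003],"delta_rot":[0,0,-0.96],"fingers":1}
3 {"slide":[0.109,-0.048,-0.003],"delta_rot":[0,0,-0.96],"fingers":1}
4 {"slide":[0.113,-0.039,-0.003],"delta_rot":[0,0,-0.96],"fingers":1}
5 {"slide":[0.116,-0.031,-0.003],"delta_rot":[0,0,-0.95],"fingers":1}
6 {"slide":[0.117,-0.022,-0.004],"delta_rot":[0,0,-0.96],"fingers":1}
7 {"slide":[0.119,-0.013,-0.003],"delta_rot":[0,0,-0.95],"fingers":1}
8 {"slide":[0.119,-0.004,-0.004],"delta_rot":[0,0,-0.96],"fingers":1}
9 {"slide":[0.119,0.006,-0.003],"delta_rot":[0,0,-0.95],"fingers":1}
10 {"slide":[0.119,0.015,-0.004],"delta_rot":[0,0,-0.96],"fingers":1}
11 {"slide":[0.117,0.024,-0.003],"delta_rot":[0,0,-0.95],"fingers":1}
12 {"slide":[0.115,0.032,-0.004],"delta_rot":[0,0,-0.96],"fingers":1}
13 {"slide":[0.112,0.041,-0.003],"delta_rot":[0,0,-0.95],"fingers":1}
14 {"slide":[0.109,0.05,-0.004],"delta_rot":[0,0,-0.96],"fingers":1}
15 {"slide":[0.105,0.058,-0.003],"delta_rot":[0,0,-0.95],"fingers":1}
16 {"slide":[0.1,0.066,-0.004],"delta_rot":[0,0,-0.96],"fingers":1}
17 {"slide":[0.095,0.073,-0.003],"delta_rot":[0,0,-0.95],"fingers":1}
18 {"slide":[0.089,0.08,-0.004],"delta_rot":[0.01,0,-0.96],"fingers":1}
19 {"slide":[0.082,0.086,-0.003],"delta_rot":[0,0,-0.95],"fingers":1}
20 {"slide":[0.075,0.092,-0.004],"delta_rot":[0.01,0,-0.96],"fingers":1}
21 {"slide":[0.068,0.099,-0.003],"delta_rot":[0,0.01,-0.95],"fingers":1}
   ^wp
```

View pics/q10.png

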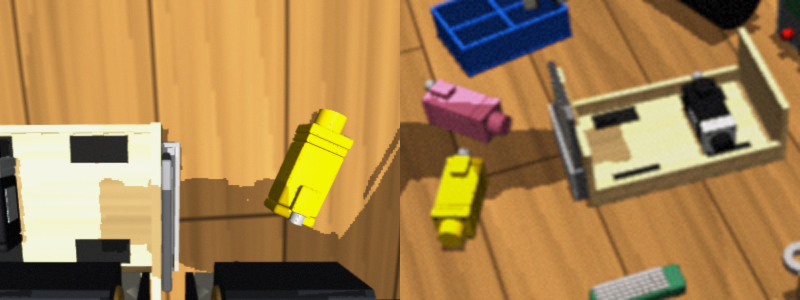

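The card stands upright in the pocket. Now the clamp.

Request:
{"op": "play_rows", "data": {
  "rows": [
    {"slide":[0.101,-0.064,-0.004],"delta_rot":[0,0,-0.96],"fingers":1},
    {"slide":[0.105,-0.056,-0.004],"delta_rot":[0,0,-0.96],"fingers":1},
    {"slide":[0.109,-0.048,-0.004],"delta_rot":[0,0,-0.96],"fingers":1},
    {"slide":[0.113,-0.039,-0.004],"delta_rot":[0,0,-0.96],"fingers":1},
    {"slide":[0.116,-0.031,-0.004],"delta_rot":[0,0,-0.95],"fingers":1},
    {"slide":[0.117,-0.022,-0.004],"delta_rot":[0,0,-0.96],"fingers":1},
    {"slide":[0.119,-0.013,-0.004],"delta_rot":[0,0,-0.95],"fingers":1}
  ]
}}

```text
time_s: 52.5
tcp_pos: [0.4371, 0.2099, 0.2534]
eef_rot: [179.9, -0.0, -62.4]
contact_force: [0.8, -0.2, 0.2]
gripper_width: 0.0797
gripper_force: 0.0
```

Request:
{"op": "play_rows", "data": {
  "rows": [
    {"slide":[0.119,-0.004,-0.004],"delta_rot":[0,0,-0.96],"fingers":1},
    {"slide":[0.119,0.006,-0.004],"delta_rot":[0,0,-0.95],"fingers":1},
    {"slide":[0.119,0.015,-0.004],"delta_rot":[0,0,-0.96],"fingers":1},
    {"slide":[0.117,0.024,-0.004],"delta_rot":[0,0,-0.95],"fingers":1},
    {"slide":[0.115,0.032,-0.004],"delta_rot":[0,0,-0.96],"fingers":1},
    {"slide":[0.112,0.041,-0.004],"delta_rot":[0,0,-0.95],"fingers":1},
    {"slide":[0.109,0.05,-0.004],"delta_rot":[0,0,-0.96],"fingers":1}
  ]
}}

```text
time_s: 53.38
tcp_pos: [0.4981, 0.1004, 0.2575]
eef_rot: [179.9, 0.0, -31.8]
contact_force: [-0.1, -0.1, -0.5]
gripper_width: 0.0875
gripper_force: 0.0
```

Request:
{"op": "play_rows", "data": {
  "rows": [
    {"slide":[0.105,0.058,-0.004],"delta_rot":[0,0,-0.95],"fingers":1},
    {"slide":[0.1,0.066,-0.004],"delta_rot":[0,0,-0.96],"fingers":1},
    {"slide":[0.095,0.073,-0.004],"delta_rot":[0,0,-0.95],"fingers":1},
    {"slide":[0.089,0.08,-0.004],"delta_rot":[0,0,-0.96],"fingers":1},
    {"slide":[0.082,0.086,-0.004],"delta_rot":[0,0,-0.95],"fingers":1},
    {"slide":[0.075,0.092,-0.004],"delta_rot":[0,0,-0.96],"fingers":1},
    {"slide":[0.068,0.099,-0.004],"delta_rot":[0,0,-0.95],"fingers":1},
    {"slide":[0,0,0],"delta_rot":[0,0,0],"fingers":1}
  ]
}}

```text
time_s: 54.38
tcp_pos: [0.5593, -0.0095, 0.2614]
eef_rot: [180.0, 0.1, -1.4]
contact_force: [-0.3, 0.4, -0.5]
gripper_width: 0.0881
gripper_force: 0.0
```

Request:
{"op": "play_rows", "data": {
  "rows": [
    {"slide":[0,0,0],"delta_rot":[0,0,0],"fingers":1},
    {"slide":[0,0,0],"delta_rot":[0,0,0],"fingers":1}
  ]
}}

```text
time_s: 54.62
tcp_pos: [0.5589, -0.0082, 0.2623]
eef_rot: [180.0, 0.0, -1.3]
contact_force: [-0.2, -0.2, 0.6]
gripper_width: 0.0877
gripper_force: 0.0
```

```bash
python3 plan.py 0.559,-0.01,0.178,-1.3,1; python3 chk.py >/dev/null; python3 - <<'E'
from h import *
# is the clamp where it was? compare the side view patch
o=cv2.imread('pics/side0.png')[205:280,350:392];n=cv2.imread('pics/side_n.png')[190:300,335:410]
m=cv2.matchTemplate(n,o,cv2.TM_CCOEFF_NORMED);print(cv2.minMaxLoc(m)[1],np.array(cv2.minMaxLoc(m)[3])-15)
E
```

```text
54.62 [ 0.5589 -0.0082  0.2623] [ 1.80e+02  1.00e-02 -1.32e+00] [-0.16 -0.16  0.61] 0.0877
1 {"slide":[0,0.006,0.281],"delta_rot":[0,0,0],"fingers":1}
2 {"slide":[0.001,0.006,0.281],"delta_rot":[0,0,0],"fingers":1}
   ^wp
0.6335819363594055 [0 0]
```

Descending over the handles slowly, then squeezing to 40 mm.

Request:
{"op": "play_rows", "data": {
  "rows": [
    {"slide":[0,0.01,0.16],"delta_rot":[0,0,0],"fingers":1},
    {"slide":[0,0,0.08],"delta_rot":[0,0,0],"fingers":1},
    {"slide":[0,0,0.08],"delta_rot":[0,0,0],"fingers":1},
    {"slide":[0,0,0.08],"delta_rot":[0,0,0],"fingers":1},
    {"slide":[0,0,0.08],"delta_rot":[0,0,0],"fingers":1},
    {"slide":[0,0,0.08],"delta_rot":[0,0,0],"fingers":1},
    {"slide":[0,0,0],"delta_rot":[0,0,0],"fingers":1}
  ]
}}

```text
time_s: 55.6
tcp_pos: [0.5585, -0.0103, 0.1772]
eef_rot: [180.0, 0.1, -1.3]
contact_force: [0.0, -1.2, -0.0]
gripper_width: 0.0876
gripper_force: 0.0
```

Request:
{"op": "play_rows", "data": {
  "rows": [
    {"slide":[0,0,0],"delta_rot":[0,0,0],"fingers":0.45},
    {"slide":[0,0,0],"delta_rot":[0,0,0],"fingers":0.45},
    {"slide":[0,0,0],"delta_rot":[0,0,0],"fingers":0.45},
    {"slide":[0,0,0],"delta_rot":[0,0,0],"fingers":0.45}
  ],
  "squeeze": 30
}}

```text
time_s: 56.1
tcp_pos: [0.559, -0.0102, 0.1784]
eef_rot: [-180.0, 0.0, -1.3]
contact_force: [0.6, -0.4, -1.9]
gripper_width: 0.064
gripper_force: 8.2
```

Request:
{"op": "play_rows", "data": {
  "rows": [
    {"slide":[0,0,0],"delta_rot":[0,0,0],"fingers":-0.08},
    {"slide":[0,0,0],"delta_rot":[0,0,0],"fingers":-0.08},
    {"slide":[0,0,0],"delta_rot":[0,0,0],"fingers":-0.08},
    {"slide":[0,0,0],"delta_rot":[0,0,0],"fingers":-0.08}
  ]
}}

```text
time_s: 56.6
tcp_pos: [0.5591, -0.0102, 0.1784]
eef_rot: [180.0, 0.0, -1.3]
contact_force: [-0.4, 0.7, -0.8]
gripper_width: 0.0406
gripper_force: 11.5
```

Handles squeezed to 40.6 mm. Lifting.

Request:
{"op": "play_rows", "data": {
  "rows": [
    {"slide":[0,0,-0.1],"delta_rot":[0,0,0],"fingers":-0.08},
    {"slide":[0,0,-0.25],"delta_rot":[0,0,0],"fingers":-0.08},
    {"slide":[0,0,-0.25],"delta_rot":[0,0,0],"fingers":-0.08},
    {"slide":[0,0,-0.25],"delta_rot":[0,0,0],"fingers":-0.08},
    {"slide":[0,0,0],"delta_rot":[0,0,0],"fingers":-0.08},
    {"slide":[0,0,0],"delta_rot":[0,0,0],"fingers":-0.08},
    {"slide":[0,0,0],"delta_rot":[0,0,0],"fingers":-0.08}
  ]
}}

```text
time_s: 57.48
tcp_pos: [0.5586, -0.0102, 0.3049]
eef_rot: [180.0, 0.1, -1.3]
contact_force: [0.2, 0.4, -1.9]
gripper_width: 0.041
gripper_force: 11.5
```

```bash
python3 plan.py 0.383,0.3195,0.306,-93.35,-0.08
python3 - <<'E'
from h import *
# did anything stay on the stand board? compare clamp patch in scene view with start, and look where the dark clamp is now
i=snap('scene','c10');o=cv2.imread('pics/scene0.png')
d=cv2.absdiff(i,o)[:,:,:].max(2);a=d[225:300,255:300];print('changed px at stand board',int((a>40).sum()),'of',a.size)
print('brightness old/new at clamp body',o[240:265,270:285].mean().round(1),i[240:265,270:285].mean().round(1), 'proj pivot',proj('c10',[(.559,-.009,.27)]).round(0))
E
```

```text
57.48 [ 0.5586 -0.0102  0.3049] [ 1.7998e+02  1.1000e-01 -1.3100e+00] [ 0.24  0.37 -1.9 ] 0.041
1 {"slide":[-0.058,-0.103,0],"delta_rot":[0,0,0.96],"fingers":-0.08}
2 {"slide":[-0.066,-0.099,0],"delta_rot":[0,0,0.96],"fingers":-0.08}
3 {"slide":[-0.073,-0.093,0],"delta_rot":[0,0,0.96],"fingers":-0.08}
4 {"slide":[-0.08,-0.087,0],"delta_rot":[0,0,0.96],"fingers":-0.08}
5 {"slide":[-0.087,-0.081,0],"delta_rot":[0,0,0.96],"fingers":-0.08}
6 {"slide":[-0.093,-0.074,0],"delta_rot":[0,0,0.96],"fingers":-0.08}
7 {"slide":[-0.098,-0.067,0],"delta_rot":[0,0,0.95],"fingers":-0.08}
8 {"slide":[-0.103,-0.059,0],"delta_rot":[0,0,0.96],"fingers":-0.08}
9 {"slide":[-0.107,-0.051,0],"delta_rot":[0,0,0.95],"fingers":-0.08}
10 {"slide":[-0.111,-0.043,0],"delta_rot":[0,0,0.96],"fingers":-0.08}
11 {"slide":[-0.114,-0.034,-0.001],"delta_rot":[0,0,0.95],"fingers":-0.08}
12 {"slide":[-0.116,-0.026,0],"delta_rot":[0,0,0.96],"fingers":-0.08}
13 {"slide":[-0.117,-0.017,-0.001],"delta_rot":[0,0,0.95],"fingers":-0.08}
14 {"slide":[-0.118,-0.008,0],"delta_rot":[0,0,0.96],"fingers":-0.08}
15 {"slide":[-0.119,0.002,-0.001],"delta_rot":[0,0,0.95],"fingers":-0.08}
16 {"slide":[-0.118,0.011,0],"delta_rot":[0,0,0.96],"fingers":-0.08}
17 {"slide":[-0.117,0.02,-0.001],"delta_rot":[0,0,0.95],"fingers":-0.08}
18 {"slide":[-0.115,0.028,0],"delta_rot":[0.01,0,0.96],"fingers":-0.08}
19 {"slide":[-0.112,0.037,-0.001],"delta_rot":[0,0,0.95],"fingers":-0.08}
20 {"slide":[-0.11,0.046,0],"delta_rot":[0.01,0,0.96],"fingers":-0.08}
21 {"slide":[-0.105,0.053,-0.001],"delta_rot":[0,0,0.95],"fingers":-0.08}
   ^wp
changed px at stand board 1738 of 3375
brightness old/new at clamp body 86.6 125.2 proj pivot [[270. 217.]]
```

Request:
{"op": "play_rows", "data": {
  "rows": [
    {"slide":[-0.058,-0.103,0],"delta_rot":[0,0,0.96],"fingers":-0.08},
    {"slide":[-0.066,-0.099,0],"delta_rot":[0,0,0.96],"fingers":-0.08},
    {"slide":[-0.073,-0.093,0],"delta_rot":[0,0,0.96],"fingers":-0.08},
    {"slide":[-0.08,-0.087,0],"delta_rot":[0,0,0.96],"fingers":-0.08},
    {"slide":[-0.087,-0.081,0],"delta_rot":[0,0,0.96],"fingers":-0.08},
    {"slide":[-0.093,-0.074,0],"delta_rot":[0,0,0.96],"fingers":-0.08},
    {"slide":[-0.098,-0.067,0],"delta_rot":[0,0,0.95],"fingers":-0.08}
  ]
}}

```text
time_s: 58.4
tcp_pos: [0.5, 0.1001, 0.3052]
eef_rot: [179.9, 0.0, -32.2]
contact_force: [-1.1, 0.6, -0.6]
gripper_width: 0.0404
gripper_force: 11.5
```

Request:
{"op": "play_rows", "data": {
  "rows": [
    {"slide":[-0.103,-0.059,0],"delta_rot":[0,0,0.96],"fingers":-0.08},
    {"slide":[-0.107,-0.051,0],"delta_rot":[0,0,0.95],"fingers":-0.08},
    {"slide":[-0.111,-0.043,0],"delta_rot":[0,0,0.96],"fingers":-0.08},
    {"slide":[-0.114,-0.034,0],"delta_rot":[0,0,0.95],"fingers":-0.08},
    {"slide":[-0.116,-0.026,0],"delta_rot":[0,0,0.96],"fingers":-0.08},
    {"slide":[-0.117,-0.017,0],"delta_rot":[0,0,0.95],"fingers":-0.08},
    {"slide":[-0.118,-0.008,0],"delta_rot":[0,0,0.96],"fingers":-0.08}
  ]
}}

```text
time_s: 59.28
tcp_pos: [0.4416, 0.21, 0.3052]
eef_rot: [179.9, -0.0, -62.9]
contact_force: [-0.3, 0.4, -1.4]
gripper_width: 0.0403
gripper_force: 11.5
```

Request:
{"op": "play_rows", "data": {
  "rows": [
    {"slide":[-0.119,0.002,0],"delta_rot":[0,0,0.95],"fingers":-0.08},
    {"slide":[-0.118,0.011,0],"delta_rot":[0,0,0.96],"fingers":-0.08},
    {"slide":[-0.117,0.02,0],"delta_rot":[0,0,0.95],"fingers":-0.08},
    {"slide":[-0.115,0.028,0],"delta_rot":[0,0,0.96],"fingers":-0.08},
    {"slide":[-0.112,0.037,0],"delta_rot":[0,0,0.95],"fingers":-0.08},
    {"slide":[-0.11,0.046,0],"delta_rot":[0,0,0.96],"fingers":-0.08},
    {"slide":[-0.105,0.053,0],"delta_rot":[0,0,0.95],"fingers":-0.08},
    {"slide":[0,0,0],"delta_rot":[0,0,0],"fingers":-0.08}
  ]
}}

```text
time_s: 60.28
tcp_pos: [0.3831, 0.32, 0.3052]
eef_rot: [180.0, -0.1, -93.3]
contact_force: [-0.1, -0.1, -2.0]
gripper_width: 0.0405
gripper_force: 11.5
```

Request:
{"op": "play_rows", "data": {
  "rows": [
    {"slide":[0,0,0],"delta_rot":[0,0,0],"fingers":-0.08},
    {"slide":[0,0,0],"delta_rot":[0,0,0],"fingers":-0.08}
  ]
}}

```text
time_s: 60.52
tcp_pos: [0.3838, 0.3191, 0.3058]
eef_rot: [180.0, -0.0, -93.3]
contact_force: [0.0, -0.6, -1.1]
gripper_width: 0.0406
gripper_force: 11.5
```

```bash
python3 plan.py 0.380,0.3195,0.22,-93.35,-0.08 0.380,0.3195,0.179,-93.35,-0.08
python3 - <<'E'
from h import *
# side view: dark clamp pixels before/after in the region, two states: compare with s9 (card placed, arm elsewhere similar)
i=snap('side','s11');snap('wrist','w11')
for n,X in(('pivot',(.380,.3195,.269)),('pads',(.380,.3195,.207)),('cardtop',(.376,.3195,.126))): print(n,proj('s11',[X]).round(0))
a,b,c=proj('s11',[(.380,.3195,.269)])[0],proj('s11',[(.380,.3195,.207)])[0],0
u0,v0=int(b[0])-25,int(b[1])-12
g=cv2.cvtColor(i,cv2.COLOR_BGR2GRAY)
for v in range(v0,v0+34,3): print(v,''.join('#' if x<45 else ('+' if x<90 else '.') for x in g[v,u0:u0+50]))
print(u0)
E
```

```text
60.52 [0.3838 0.3191 0.3058] [ 1.7999e+02 -2.0000e-02 -9.3340e+01] [ 0.   -0.6  -1.11] 0.0406
1 {"slide":[-0.001,0.013,0.286],"delta_rot":[0,0,0],"fingers":-0.08}
2 {"slide":[0,0.012,0.286],"delta_rot":[0,0,0],"fingers":-0.08}
   ^wp
3 {"slide":[-0.001,0,0.273],"delta_rot":[0,0,0],"fingers":-0.08}
   ^wp
pivot [[223. 122.]]
pads [[226. 145.]]
cardtop [[229. 174.]]
133 #+++++++#####################++.....##+...........
136 ++#####################++++++###++..+##+..........
139 ++++##############+++############+++#####.........
142 ###++++++++++####################+...+####........
145 ++++++############################+...+####+......
148 ################################+++....+###+......
151 ########################+++..............##+......
154 ####################..............................
157 #########+++.....+++..............................
160 #++++.............................................
163 .......................+++........................
166 .........................++.......................
201
```

Request:
{"op": "play_rows", "data": {
  "rows": [
    {"slide":[0,0.025,0.2],"delta_rot":[0,0,0],"fingers":-0.08},
    {"slide":[0,0,0.2],"delta_rot":[0,0,0],"fingers":-0.08},
    {"slide":[0,0,0.05],"delta_rot":[0,0,0],"fingers":-0.08},
    {"slide":[0,0,0.05],"delta_rot":[0,0,0],"fingers":-0.08},
    {"slide":[0,0,0.05],"delta_rot":[0,0,0],"fingers":-0.08},
    {"slide":[0,0,0],"delta_rot":[0,0,0],"fingers":-0.08},
    {"slide":[0,0,0],"delta_rot":[0,0,0],"fingers":-0.08}
  ]
}}

```text
time_s: 61.5
tcp_pos: [0.3801, 0.32, 0.2239]
eef_rot: [-180.0, 0.0, -93.3]
contact_force: [0.5, 0.3, -1.2]
gripper_width: 0.0406
gripper_force: 11.5
```

```bash
python3 - <<'E'
from h import *
i=snap('side','s12');s=r.get_state();print(s['tcp_pos'],s['contact_force'],s['moment'])
P=proj('s12',[(.380,.3195,s['tcp_pos'][2]-.036-d) for d in(0,.062,.075)]+[(.401,.3195,s['tcp_pos'][2]-.098),(.359,.3195,s['tcp_pos'][2]-.098),(.376,.3195,.126),(.383,.24,.09)]).round(0);print(P.tolist())
g=cv2.cvtColor(i,cv2.COLOR_BGR2GRAY)
for v in range(135,200,3): print(v,''.join('#' if x<50 else ('+' if x<95 else ('-' if x<140 else '.')) for x in g[v,195:275]))
E
```

```text
[0.38004869 0.31999502 0.22390657] [-0.49346212  0.14416279 -1.91309628] [ 0.06200277 -0.03721306  0.01607846]
[[228.0, 152.0], [231.0, 173.0], [232.0, 178.0], [240.0, 171.0], [222.0, 176.0], [229.0, 174.0], [244.0, 207.0]]
135 ##++++++####+++++++############+++++######++++++------------+---------........--
138 #####++++####+++++++######+++##############++++--------------+----------........
141 ########++++##+++++++####################+---------------------------------.....
144 #########+++++#+++++#####################+----------------------------------....
147 ++++++###################################+-------------------------------------.
150 #########################################+--------------------------+-----------
153 ##############################+++++#######+-------------------------------------
156 ################+++++---+###################+--.-----------------------+--------
159 ###########++---...-----##########+++#++--+##+--..------------------------------
162 ###+++-----..........-++######++++--......-+##+--..-----------------------------
165 ........-----.........
[... 293 characters left out ...]
------..............
177 .............-----....-+#####+--++++++-........-+##+-..............----+++++++++
180 ....--........-----....-+####++-+++++++-..............----++++++++++++-+------..
183 -++##+-........-----....--##+..-+++++---..---++++++-++++++-------------+-.......
186 ++--++-..........---........-...-+++++---..--++-----------++++##########+-......
189 ------++#++-.....----........--..-++++++---........+#####################+-.....
192 -----++##+-........---........--..-+++++##-.........+#########+++-..............
195 ++++++###+++++++---+++++++++++++-..-++++##+.........---.........................
198 #++++++++++++++++++++++++++++++++-..-++++#+-...................-................
```

Both jaws straddle card and board symmetrically (side view: left jaw at u≈221, right jaw at u≈241, card between). Lowering the rest.

Request:
{"op": "play_rows", "data": {
  "rows": [
    {"slide":[0,0,0.06],"delta_rot":[0,0,0],"fingers":-0.08},
    {"slide":[0,0,0.06],"delta_rot":[0,0,0],"fingers":-0.08},
    {"slide":[0,0,0.06],"delta_rot":[0,0,0],"fingers":-0.08},
    {"slide":[0,0,0.06],"delta_rot":[0,0,0],"fingers":-0.08},
    {"slide":[0,0,0],"delta_rot":[0,0,0],"fingers":-0.08},
    {"slide":[0,0,0],"delta_rot":[0,0,0],"fingers":-0.08}
  ]
}}

```text
time_s: 62.3
tcp_pos: [0.38, 0.3199, 0.1876]
eef_rot: [-180.0, 0.0, -93.3]
contact_force: [-0.0, 0.4, -1.2]
gripper_width: 0.0403
gripper_force: 11.5
```

Request:
{"op": "play_rows", "data": {
  "rows": [
    {"slide":[0,0,0.04],"delta_rot":[0,0,0],"fingers":-0.08},
    {"slide":[0,0,0.02],"delta_rot":[0,0,0],"fingers":-0.08},
    {"slide":[0,0,0],"delta_rot":[0,0,0],"fingers":-0.08},
    {"slide":[0,0,0],"delta_rot":[0,0,0],"fingers":-0.08}
  ]
}}

```text
time_s: 62.8
tcp_pos: [0.3799, 0.3198, 0.1785]
eef_rot: [-180.0, -0.0, -93.3]
contact_force: [0.3, 0.2, -0.9]
gripper_width: 0.0405
gripper_force: 11.5
```

Request:
{"op": "play_rows", "data": {
  "rows": [
    {"slide":[0,0,0],"delta_rot":[0,0,0],"fingers":0.15},
    {"slide":[0,0,0],"delta_rot":[0,0,0],"fingers":0.3},
    {"slide":[0,0,0],"delta_rot":[0,0,0],"fingers":0.4},
    {"slide":[0,0,0],"delta_rot":[0,0,0],"fingers":0.5},
    {"slide":[0,0,0],"delta_rot":[0,0,0],"fingers":0.6},
    {"slide":[0,0,0],"delta_rot":[0,0,0],"fingers":1},
    {"slide":[0,0,0],"delta_rot":[0,0,0],"fingers":1},
    {"slide":[0,0,0],"delta_rot":[0,0,0],"fingers":1}
  ]
}}

```text
time_s: 63.8
tcp_pos: [0.3799, 0.3198, 0.1785]
eef_rot: [-180.0, 0.0, -93.3]
contact_force: [0.2, 0.0, 0.2]
gripper_width: 0.0868
gripper_force: 0.0
```

```bash
python3 - <<'E'
from h import *
i=snap('side','s13');s=r.get_state();print(s['tcp_pos'],s['contact_force'],s['gripper_width'])
g=cv2.cvtColor(i,cv2.COLOR_BGR2GRAY)
for v in range(135,220,3): print(v,''.join('#' if x<50 else ('+' if x<95 else ('-' if x<140 else '.')) for x in g[v,195:275]))
E
```

```text
[0.37989453 0.31980783 0.17851379] [-0.3680657  -0.12235494  0.47619994] 0.0874494324633759
135 ##################++++++++++###########+----------+##+++####+++------.----....--
138 ########++++++##########+++++##########+-----+#+--+###++++++++-----------.......
141 ################++++++#################+----+####+-+##++++++---------------...-.
144 ###########+++##########################+---######++##+-++++----------------....
147 ####+++++++#############################+--+#####+-+###+++++-------------------.
150 ###++++++++######################+++-------######+--+##+++++--------+-----------
153 ####++++++++#############+++---.......----+#####+----+#+------------------------
156 ######++++++####+++#####+--............---+#####--------------------------------
159 #######++++++++-...--+####+-...--.......--####+-.-------------------------------
162 ###+++---++++++-....--++###+--+++---+++#######+--...----------------------------
165 .........---..........---+########++++#######+----...---------------------------
168 ..........----.........----+#####+++#########+----.....--------------
[... 756 characters left out ...]
....................
198 #++++++++++++++++++++++++++++++++-..-++++##-..................-.................
201 ++++++++++++++++++++++++++++++++++-..-++++#+-...................................
204 +++++++++++++++++++++++++++++++++++-..-+++##+-..................................
207 ++++++++++++++++++++++++++++++++++++-..-+++##+-.................................
210 +++++++++++++++++++++++++++++++++++++-..-++###++++--............................
213 ++++++++++++++++++++++++++++++++++++++-..-+++++++++-.........................--+
216 ++++++++++++++++++++++++++++++++++++++++---++++++++-.............--++####+++-...
219 ++++++++++++++++++++++++++++++++++++++++++++####+++-..........---.............--
```

The clamp has closed on card and board, and the fingers are free of the handles. Retreating straight up.

Request:
{"op": "play_rows", "data": {
  "rows": [
    {"slide":[0,0,-0.08],"delta_rot":[0,0,0],"fingers":1},
    {"slide":[0,0,-0.1],"delta_rot":[0,0,0],"fingers":1},
    {"slide":[0,0,-0.2],"delta_rot":[0,0,0],"fingers":1},
    {"slide":[0,0,-0.3],"delta_rot":[0,0,0],"fingers":1},
    {"slide":[0,0,-0.3],"delta_rot":[0,0,0],"fingers":1},
    {"slide":[0,0,0],"delta_rot":[0,0,0],"fingers":1},
    {"slide":[0,0,0],"delta_rot":[0,0,0],"fingers":1}
  ]
}}

```text
time_s: 64.72
tcp_pos: [0.3797, 0.3197, 0.3259]
eef_rot: [-180.0, 0.1, -93.4]
contact_force: [-0.9, 0.7, -1.0]
gripper_width: 0.0875
gripper_force: 0.0
```

```bash
python3 - <<'E'
from h import *
i=snap('side','s14');k=snap('scene','c14');s=r.get_state();print(s['tcp_pos'],s['contact_force'])
g=cv2.cvtColor(i,cv2.COLOR_BGR2GRAY)
print('stack',proj('s14',[(.382,.3195,.142),(.382,.3195,.08),(.382,.3195,.215)]).round(0).tolist())
for v in range(138,200,3): print(v,''.join('#' if x<50 else ('+' if x<95 else ('-' if x<140 else '.')) for x in g[v,205:265]))
# bin motors and tray motor unmoved vs last pictures
for n,ref,(a,b,c,d) in(('bin','c5',(100,190,200,300)),('tray motor','c4',(395,280,470,345))):
    t=cv2.imread(f'pics/{ref}.png')[b:d,a:c];m=cv2.matchTemplate(k[b-15:d+15,a-15:c+15],t,cv2.TM_CCOEFF_NORMED);_,v,_,l=cv2.minMaxLoc(m);print(n,round(v,3),l[0]-15,l[1]-15)
# loose things
o=cv2.imread('pics/scene0.png')
for n,(a,b,c,d) in dict(hex=(330,222,356,262),bA=(238,280,260,300),bB=(300,297,322,318),tape=(247,209,283,240)).items():
    t=o[b:d,a:c];m=cv2.matchTemplate(k[b-15:d+15,a-15:c+15],t,cv2.TM_CCOEFF_NORMED);_,v,_,l=cv2.minMaxLoc(m);print(n,round(v,3),l[0]-15,l[1]-15)
E
```

```text
[0.37954605 0.31933681 0.32481658] [-0.14514776  0.51336059 -0.9792915 ]
stack [[231.0, 168.0], [234.0, 188.0], [227.0, 142.0]]
138 #############++++++##########+-----+#+----------------------
141 ++####++++++#################+----+####---------------------
144 ++++##########################+--+######--------------------
147 ##############################+--+#####+--------------------
150 #######################+++-------######+------------------+-
153 ###############+++----.....-----+#####+---------------------
156 ######++######+--....-.......---+#####----------------------
159 #++---...--+####+-...---......--#####--.--------------------
162 --........--+####+--+++---+++#######+--..-------------------
165 ---..-.....----+########+++++######+----...-----------------
168 -----.-......---++#####++++########+------...---------------
171 -----.........---+########+++######+------.....-------------
174 ..-----.........-++#########+----+##+-------.....-------....
177 ..------.........-+####+++++-...-+##+-----...............---
180 ....------........-+###++++-----+###+.......----++++++++++++
183 .....-----.........--####++-----+#####+++++++++-++----------
186 .......----........--+####++------####+---------++++########
189 +-......---.........-+#####+++-+---##+...+##################
192 --......-----.......--+####+++##-...++-..-+#########++-.....
195 ++++++++++++++++++++++---+##++##+.........----..............
198 +++++++++++++++++++++++-..-++++#+-.................--.......
bin 0.96 0 0
tray motor 0.985 0 0
hex 0.785 0 0
bA 1.0 0 0
bB 0.782 0 0
tape 0.972 0 0
```

The clamp stays seated upright on the stack, the motors are unmoved, and the loose things are in place. Handing in.

```bash
python3 -c "
from plant import r
print(r.close_job())"
```

```text
the job is handed in; nothing more can be done
None
```

The job is handed in, with no verdict returned: the one complete motor is in the tray, the three shells are in the scrap bin, and by the last camera check the card stands in the pocket with the clamp over card and board (grip force not measured).

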